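Load and tension the spring end press

TASK

Glue up the finger-jointed billets in the spring press: first clear the leftover plywood offcut off the press's rails into the plywood offcut box, then lay every billet in a notch of its own, flat across both rails between the jaw and the fence, and lay the steel bar with the wooden grip flat on top so that it crosses all of them. Then turn the T-handle clockwise until the billets are pressed home against the fence and the jaw's pointer stands at the heavy mark on the white scale. Do not knock over the glue bottle or the mug.

Things in the scene. Friction and masses are not known exactly. Their poses are not given: they have to be found in the camera images.
- press: Green bench press, fixed. Origin: on the table under the middle of the loading bed; x along the row of billets, y from jaw to fence, z up. Base x +-150, y -245 to 100, 14 mm thick. Two steel rails along x, 12 mm wide, centred at y = -45 and +45, tops at z = 42. Lugs on both rails (18 mm wide, to z = 54, at x = -124, -62, 0, 62, 124) leave four notches 44 mm wide, centred at x = -93, -31, 31, 93.
- fence_face (a point): Middle of the fence's inner face (press x = 0, y = 75, z = 59). The fence is 300 mm long, 18 mm thick, its top at z = 82.
- jaw_face (a point): Middle of the sprung jaw's face (press x = 0, z = 59; y = -77 mm with knob and jaw at 0; it follows both joints). The jaw is a steel beam 262 mm along x, 16 mm thick, z 46 to 82. Behind it, towards -y, a steel carriage beam (top z = 67) with the white scale, and a green gearbox 66 x 60 mm, top z = 74, at x = 0, y = -205, under the T-handle.
- knob (a joint): T-handle's angle (rad), 0 to 8, growing clockwise seen from above; starts at 0 to 0.8. It moves the carriage with the sprung jaw 5 mm per rad towards the fence. Friction (0.22 N m) holds it where it is left; it can be turned back.
- knob_grip (a point): Centre of the black T-handle's cross bar (62 long, 16 wide, 28 mm high, centre 104 mm above the table, top 118), on the vertical turning axis; the point's x runs along the cross bar and turns with it.
- jaw (a joint): How far the sprung jaw has been pushed back towards the carriage (m), 0 free to 0.034; spring 800 N/m. It stays near 0 until the billets are home against the fence (pushing them there along the rails takes 2 to 8 mm); after that it grows 5 mm per rad of knob. The heavy mark is at 0.020.
- pointer (a point): Tip of the pointer carried by the jaw, 80 mm above the table, over the white scale.
- set_mark (a point): The heavy black line on the white scale of the carriage (60 mm long, 3 mm wide), 20 mm behind the pointer's rest position; thin lines stand at 0, 10 and 30 mm. The point is given at the pointer's height, so the pointer is on the mark when the two coincide.
- billet1: Finger-jointed wooden billet, half light half darker wood, 140 x 34 x 34 mm, about 0.1 kg; origin at its centre, x along its length. May be absent. Starts lying on the table.
- billet2: Finger-jointed wooden billet, half light half darker wood, 140 x 34 x 34 mm, about 0.1 kg; origin at its centre, x along its length. May be absent. Starts lying on the table.
- billet3: Finger-jointed wooden billet, half light half darker wood, 140 x 34 x 34 mm, about 0.1 kg; origin at its centre, x along its length. May be absent. Starts lying on the table.
- billet4: Finger-jointed wooden billet, half light half darker wood, 140 x 34 x 34 mm, about 0.1 kg; origin at its centre, x along its length. May be absent. Starts lying on the table.
- offcut: Thin plywood offcut, 120 x 30 x 20 mm, origin at its centre, x along its length, z across the thickness; starts lying across the press's two rails in a notch.
- bar: Flat steel bar 230 x 30 x 10 mm with a dark wooden grip (60 long, 24 wide, 30 mm high, so from 10 to 40 mm above the underside) on the middle of its top; 0.5 kg. Origin at the middle of the underside, x along its length, z up. Starts flat on the table.
- offcut_box: Open plywood box, fixed, 170 (x) x 140 (y) mm outside, 55 mm high, walls and floor 8 mm; origin at the centre of its underside.
- glue_bottle: White glue bottle, 60 mm across, 160 mm high, standing; origin at the centre of its underside.
- mug: White mug, 80 mm across, 90 mm high; origin at the centre of its underside.

How it is judged:
By the outcome, as a careful person would: the job done as asked, in the order asked, and still so for the second after the job is handed in, with the robot touching nothing.
Of billet1, billet2, billet3, billet4 only 2 to 4 are there at a start; the rules pass over those that are not, and their reading is None.
At some moment in a run one of billet1, billet2, billet3, billet4 may be knocked a few centimetres aside while the robot is not near it.
Once in a run the grip may slacken for a moment while it holds something.
It also fails if it takes over 210 s, if anything falls off the work surface, if the arm or the gripper's body presses on something with over 40 N, if the wrist force passes 120 N, or if a joint passes its speed limit or range.

ROBOT

A 7-joint arm with a two-finger parallel gripper is mounted at the origin on the work surface. World frame = base frame: x ahead of the robot, y to its left, z up, the work surface at z = 0. Lengths are in m, angles in rad, forces in N, time in s.
With the tool pointing down it reaches from about 0.35 to 0.9 m from the base axis. Payload 19.9 kg.
Tool frame: the origin (TCP) lies at the very end of the fingers, on their centre line; the grasp point (between the pads) lies 19 mm behind it (pinch_z is the distance from the TCP to the grasp point, in m); z points along the fingers, y is the line along which they close (so a half turn about z gives the same grasp; the last joint's range is limited). The gripper opens to 94 mm and grips with 3 to 60 N. Pads are 16 mm wide; open, the fingers measure 119 mm over their backs; the gripper's body (75 mm by 177 mm) begins 78 mm behind the grasp point.
Start: joints at [1.21, 0.417, -0.01, 1.614, 0.005, 1.111, -0.053], TCP at [0.196, -0.593, 0.205] pointing down, gripper open.
Joint ranges: [-2.81, 2.81], [-0.39, 2.02], [-1.27, 1.25], [0.06, 2.57], [-1.19, 4.33], [0.19, 2], [-2.82, 2.82]. Speed limits (rad/s): [1.89, 1.89, 2.39, 2.39, 3.01, 3.01, 3.01].

INTERFACE

Orientations are given as a unit quaternion [x, y, z, w].
In Python, from cell import observe, grab_frame, sign_off, pinch_z gives the robot as it stands.
- The arm moves only by the shell command python3 -m creep 'ROWS' [OPENING] [FORCE]. ROWS is JSON, a list of rows, each an object with "slide": the shift along the world's x, y, z in cm, a list of three; "roll": the turn about the world's z in degrees. In form: [{"slide": [x, y, z], "roll": roll}, ...]. A call has 1 to 20 rows; each row shifts and turns the commanded pose from where the row before left it; what a row does not reach is not made up. A row lasts 1/10 s, in which the tool goes at most 50 mm and 8.59 degrees, less where a joint would pass 70% of its speed; a pose out of reach is approached as far as the arm can. A call with a gripper value outside its range is refused whole. OPENING is the opening, from -1 (shut) to 1 (fully open), set as the call begins (- or left out, the last holds). The fingers move at their own pace and stop on an object; FORCE is the grip in N (left out, the last holds). Time passes only in rows, so rows that do not move let the fingers close. It gives the time, the measured TCP pose, the force, the opening and the grip force at its end, in the units of the state.
- observe(): the state, without advancing time (a new reading comes with each control period).
- grab_frame(name): name is "scene" or "top" or "wrist"; returns a dict with "pixels" (480x640x3 uint8, red, green, blue), "range_z" (480x640 float32, m along the optical axis (not along the pixel's ray), 0 where there is no reading), "mtx" (3x3 intrinsics, pixels), "rvec" (rotation vector, rad) and "tvec" (3), from world to camera coordinates, as OpenCV has them. Camera axes: x right, y down, z forward; pixel columns grow to the right and rows downward; lengths in m; the calibration is good to about 2 mm. The wrist camera is an equidistant fisheye: a pixel r from the principal point sees the ray r / f radians off the axis. A picture is of the moment at which its call begins.
- sign_off(): hands the job in; it is judged then, once.
The state is a dict: "time_s": time; "joint_pos": joint angles; "qd": joint speeds; "joint_efforts": joint torques, N m; "position": TCP position; "eef_rot": TCP orientation; "ft_force": force on the tool from outside, world axes, zero at the start; "ft_torque": the same for the moment, N m; "width": opening from 0.0 (shut) to 1.0 (fully open); "grip_force": force on a finger pad.
Only numpy, scipy, OpenCV 4.12 (cv2) and the standard library are available. Lean on these libraries where they do the work, as an engineer would, in place of code of your own. Each camera call takes 0.05 s, during which the arm holds its last target. There are 200 camera calls.

## Working session

There is one attempt and no reset: what is moved stays moved. The work goes in short steps, Python scripts to look and compute and a shell command to move; the robot and the scene stay as the last step left them, time stands still between calls to the robot, and variables do not carry over. Pictures are saved under pics/ and viewed, at most 14 in all, crops included, and the job is handed in when it is done.

```bash
mkdir -p pics; ls
python3 - <<'E'
from cell import observe, grab_frame, pinch_z
import cv2,numpy as np
print(observe(),pinch_z)
for n in ["scene","top"]:
    f=grab_frame(n); cv2.imwrite(f"pics/{n}0.png",f["pixels"][...,::-1]); np.savez(f"pics/{n}0.npz",**f)
    R=cv2.Rodrigues(f["rvec"])[0]; print(n,f["mtx"].round(1).tolist(),(-R.T@f["tvec"].ravel()).round(3),R.round(2).tolist())
E
```

```text
pics
{'time_s': 0.0, 'joint_pos': array([ 1.21048665,  0.4179769 , -0.01027822,  1.61415016,  0.00470723,
        1.1106473 , -0.05300307]), 'qd': array([ 3.79050698e-04,  8.84713584e-05,  4.81926560e-05, -2.61035597e-03,
        5.80771025e-04, -2.03421353e-03,  2.63848401e-04]), 'joint_efforts': array([ 2.99818576e-04, -8.51251173e+01,  6.38996847e-01, -4.25990975e+01,
       -4.88143356e-02,  1.85207441e-02,  1.26631007e-04]), 'position': array([ 0.19576092, -0.59318274,  0.20483366]), 'eef_rot': array([ 9.87322903e-01,  1.58723503e-01, -1.43145612e-04, -5.61326216e-04]), 'ft_force': array([-0.9055832 ,  0.13813414, -0.47799565]), 'ft_torque': array([-0.07827072,  0.00557345, -0.00817346]), 'grip_force': 0.0, 'width': 0.9992338564324896} 0.0188
scene [[522.5, 0.0, 310.4], [0.0, 522.5, 241.2], [0.0, 0.0, 1.0]] [ 1.267 -0.775  0.958] [[0.73, 0.69, 0.02], [0.46, -0.46, -0.76], [-0.51, 0.56, -0.65]]
top [[564.8, 0.0, 322.0], [0.0, 564.8, 241.4], [0.0, 0.0, 1.0]] [0.309 0.004 1.422] [[-0.03, -1.0, 0.01], [-0.98, 0.03, -0.17], [0.17, -0.01, -0.98]]
```

View pics/top0.png

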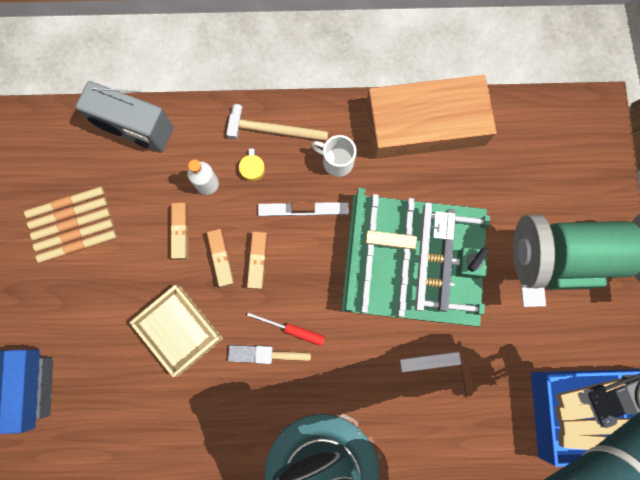

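View pics/scene0.png

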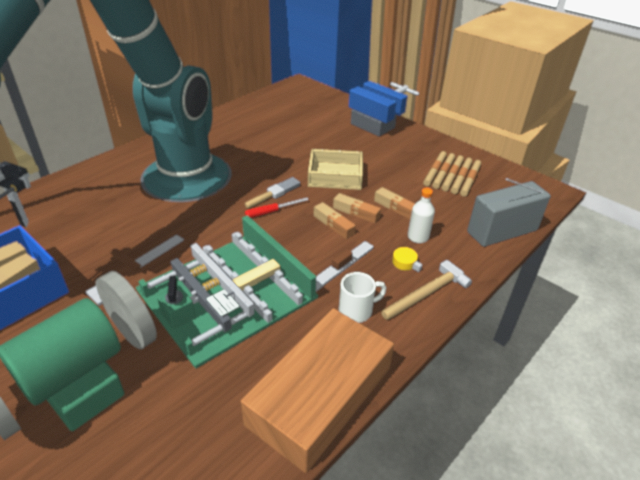

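The top view shows three billets at about (179,231), (220,258) and (257,260). The bar is at (303,209), the box at (176,330), the offcut at (391,240) on the press, the T-handle at (477,260), the mug at (338,156) and the bottle at (203,178). Only three billets are present; the five thin strips at (70,225) are clutter.

```bash
cat > h.py <<'E'
import cv2,numpy as np
from cell import observe, grab_frame
def cloud(f):
    d=f["range_z"]; v,u=np.mgrid[:480,:640]; K=f["mtx"]
    p=np.stack([(u-K[0,2])/K[0,0]*d,(v-K[1,2])/K[1,1]*d,d],-1)
    R=cv2.Rodrigues(f["rvec"])[0]; return (p-f["tvec"].ravel())@R
def proj(f,P): return cv2.projectPoints(np.float64(P).reshape(-1,3),f["rvec"],f["tvec"],f["mtx"],None)[0].reshape(-1,2)
def ray(f,uv,z):
    R=cv2.Rodrigues(f["rvec"])[0]; K=f["mtx"]; c=-R.T@f["tvec"].ravel()
    uv=np.float64(uv).reshape(-1,2); r=np.c_[(uv-K[[0,1],[2,2]])/K[[0,1],[0,1]],np.ones(len(uv))]@R
    return (c+r*((z-c[2])/r[:,2])[:,None])[:,:2]
def rect(pts): # xy pts -> centre, long, short, angle of long axis deg
    c,(w,h),a=cv2.minAreaRect(np.float32(pts)*1000)
    if w<h: w,h,a=h,w,a+90
    return np.round([c[0],c[1],w,h,(a+90)%180-90],1)
def blobs(f,C,zlo,zhi,box=None,minpx=60,mask=None):
    """segments by height band (m); box=(u0,v0,u1,v1)"""
    m=(C[...,2]>zlo)&(C[...,2]<zhi)&(f["range_z"]>0)
    if box: b=np.zeros_like(m); b[box[1]:box[3],box[0]:box[2]]=1; m&=b
    if mask is not None: m&=mask
    n,L,s,c=cv2.connectedComponentsWithStats(m.astype(np.uint8),connectivity=4)
    return [(c[i].round(),s[i,4],rect(C[L==i][:,:2]),np.round(1000*np.median(C[L==i][:,2]),1)) for i in range(1,n) if s[i,4]>minpx]
E
python3 - <<'E'
from h import *
f=dict(np.load("pics/top0.npz")); C=cloud(f)
def show(t,*a,**k):
    print(t)
    for b in blobs(f,C,*a,**k): print("  px",b[0],b[1],"rect mm",b[2],"z",b[3])
print("table z",np.median(C[330:340,330:340,2]))
show("billets",.024,.045,(160,195,275,295))
show("fence",.074,.09,(340,180,375,330))
show("offcut",.056,.07,(362,225,420,255))
show("jaw/car",.06,.09,(415,190,500,330))
show("rails",.036,.048,(360,185,420,325),minpx=25)
show("knob",.1,.13,(455,235,500,285),minpx=20)
show("bar",.005,.015,(250,195,352,222)); show("grip",.03,.05,(280,195,325,222),minpx=20)
show("box",.045,.065,(120,280,230,385))
show("mug",.08,.1,(310,130,362,180)); show("bottle",.1,.18,(180,150,225,200))
show("grinder",.1,.4,(495,190,640,320)); print("grinder max z",C[200:300,512:560,2].max(), np.percentile(C[215:290,512:530,2],[5,50,95]), C[215:290,512:530,1].max())
h=cv2.cvtColor(f["pixels"],cv2.COLOR_RGB2HSV); 
print("base",rect(C[180:330,340:500][((h[180:330,340:500,0]>60)&(h[180:330,340:500,0]<90)&(h[180:330,340:500,1]>90)&(C[180:330,340:500,2]<.025)&(C[180:330,340:500,2]>.008))][:,:2]))
cv2.imwrite("pics/press.png",cv2.resize(f["pixels"][180:335,340:505,::-1],None,fx=4,fy=3.8,interpolation=cv2.INTER_CUBIC))
E
```

```text
table z 0.00043342489993589866
billets
  px [178. 230.] 825 rect mm [590.7 343.1 141.4  35.9   0.7] z 34.4
  px [219. 258.] 801 rect mm [519.  239.4 141.   35.7  12.8] z 35.0
  px [256. 260.] 793 rect mm [510.7 147.7 140.1  35.1  -5.9] z 34.7
fence
  px [355. 249.] 925 rect mm [525.6 -94.5 299.8  18.4  -8. ] z 82.7
offcut
  px [391. 239.] 608 rect mm [ 547.8 -184.3  119.8   31.3   81.2] z 62.9
jaw/car
  px [435. 255.] 2249 rect mm [ 497.8 -294.4  261.5   89.3   -7.7] z 75.5
  px [471. 263.] 499 rect mm [ 486.  -379.7   67.1   62.5   -7.3] z 75.1
rails
  px [373. 215.] 80 rect mm [ 614.2 -146.    44.    12.6   -6.6] z 43.1
  px [409. 219.] 88 rect mm [ 602.3 -235.1   49.6   12.6   -6.7] z 42.4
  px [368. 264.] 78 rect mm [ 491.  -129.3   42.3   12.    -7.1] z 42.8
  px [404. 268.] 84 rect mm [ 478.3 -218.3   55.1   13.4   -8.5] z 42.4
  px [366. 289.] 87 rect mm [ 429.1 -120.5   42.6   12.4   -7.7] z 42.9
  px [402. 293.] 90 rect mm [ 420.3 -209.9   51.1   12.7   -7. ] z 43.8
  px [364. 309.] 32 rect mm [ 381.2 -113.1   14.7   11.8   -7.1] z 43.0
  px [401. 313.] 33 rect mm [ 369.2 -203.1   14.8   11.6  -12.1] z 42.1
knob
  px [478. 259.] 210 rect mm [ 485.4 -379.8   61.    16.7  -39. ] z 117.9
bar
  px [329. 209.] 369 rect mm [640.9 -23.4 126.4  33.8 -89.4] z 10.5
  px [275. 210.] 364 rect mm [643.1  93.3 103.   34.1  88.5] z 10.8
grip
  px [302. 206.] 234 rect mm [641.7  29.8  58.   24.7  89. ] z 40.1
box
  px [173. 331.] 965 rect mm [342.8 344.4 170.9 142.   38.8] z 55.0
mug
  px [339. 151.] 224 rect mm [766.9 -63.2  81.2  76.7  -1.9] z 89.3
bottle
  px [198. 172.] 450 rect mm [713.2 275.2  56.   48.3 -58.5] z 118.5
grinder
  px [574. 252.] 7581 rect mm [ 476.9 -619.9  294.6  209.3   89.9] z 187.0
grinder max z 1.4221238534598686 [-0.00092673  0.11412977  0.16528613] 0.0035881417033856943
base [ 504.2 -250.2  341.4  297.8   82.3]
```

View pics/press.png

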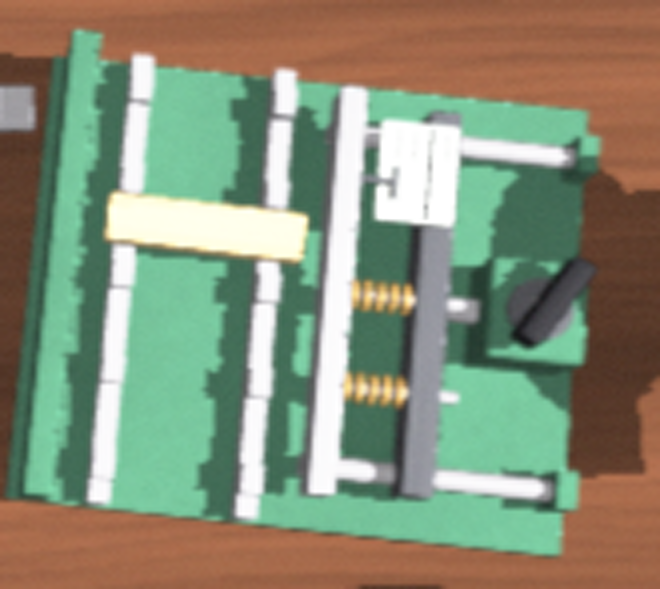

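The press crop confirms that the jaw bar is at crop x≈340, the offcut is in the second notch from the top, and the pointer is near (390,180). I'll start moving now, lifting and travelling over the offcut.

```bash
cat >> h.py <<'E'
O=np.array([513.8,-177.6]); A=np.radians(-7.9); EX=np.array([np.cos(A),np.sin(A)]); EY=np.array([-np.sin(A),np.cos(A)])
def P(x,y): return O+x*EX+y*EY       # press mm -> world mm
def L(p): d=np.float64(p)[:2]-O; return np.array([d@EX,d@EY]).round(1)
def delta(x,y,z,ang): # mm, closing-axis deg -> cm shift and roll
    s=observe(); q=s["eef_rot"]; cur=np.degrees(2*np.arctan2(q[1],q[0]))-90
    d=(np.array([x,y,z])-s["position"]*1000)/10; r=(ang-cur+90)%180-90
    print("delta cm",d.round(2),"roll",round(r,1),"t",round(s["time_s"],1),"j7",s["joint_pos"][6].round(2))
E
python3 -m creep '[{"slide":[0,0,4.5],"roll":0},{"slide":[0,0,4.5],"roll":0},{"slide":[3.5,4.1,0],"roll":6.3},{"slide":[3.5,4.1,0],"roll":6.3},{"slide":[3.5,4.1,0],"roll":6.3},{"slide":[3.5,4.1,0],"roll":6.3},{"slide":[3.5,4.1,0],"roll":6.3},{"slide":[3.5,4.1,0],"roll":6.3},{"slide":[3.5,4.1,0],"roll":6.3},{"slide":[3.5,4.1,0],"roll":6.3},{"slide":[3.5,4.1,0],"roll":6.3},{"slide":[3.5,4.1,0],"roll":6.3},{"slide":[0,0,-4],"roll":0},{"slide":[0,0,-4],"roll":0},{"slide":[0,0,0],"roll":0},{"slide":[0,0,0],"roll":0}]' 0.3
python3 - <<'E'
from h import *
f=dict(np.load("pics/top0.npz")); C=cloud(f)*1000
S=C[180:330,340:505].reshape(-1,3); D=(S[:,:2]-O); Y=D@EY; X=D@EX
m=(S[:,2]>79)&(S[:,2]<88)&(abs(X)<120)&(Y<-40)&(Y>-110); k=m&((X<20)|(X>115))
print("jaw y range",np.percentile(Y[k],[1,5,50,95,99]))
G=C[190:330,500:640].reshape(-1,3); g=G[(G[:,2]>100)&(G[:,2]<400)]
for y in range(-470,-570,-10):
    s=g[(g[:,1]>y-10)&(g[:,1]<=y)]; print(y,len(s),s[:,2].max() if len(s) else 0)
for x in (-93,-31,31,93): print(x,P(x,0).round(1))
p=L([547.8,-184.3]); print(p); delta(547.8,-184.3,36,-8.6)
E
```

```text
time_s: 1.7
position: [0.5205, -0.2133, 0.2162]
eef_rot: [0.759, 0.651, -0.0, -0.0]
ft_force: [-0.3, -0.4, 1.2]
width: 0.653
grip_force: 0.0
jaw y range [-89.99613205 -89.31795098 -81.86328452 -74.62040616 -73.85109058]
-470 317 170.6311162333024
-480 1334 226.88761753534217
-490 410 224.2199180968946
-500 405 227.6294599244927
-510 212 223.52073195787128
-520 37 123.66663124465292
-530 0 0
-540 388 200.93351331453243
-550 474 205.24690738097573
-560 251 206.93728530676745
-93 [ 421.7 -164.8]
-31 [ 483.1 -173.3]
31 [ 544.5 -181.9]
93 [ 605.9 -190.4]
[34.6 -2. ]
delta cm [  2.73   2.9  -18.02] roll 0.1 t 1.7 j7 0.05
```

```bash
python3 -m creep '[{"slide":[2.73,2.9,0],"roll":0},{"slide":[0,0,-4],"roll":0},{"slide":[0,0,-4],"roll":0},{"slide":[0,0,-4],"roll":0},{"slide":[0,0,-3],"roll":0},{"slide":[0,0,-2],"roll":0},{"slide":[0,0,-1],"roll":0},{"slide":[0,0,0],"roll":0},{"slide":[0,0,0],"roll":0}]' 0.1
python3 -m creep '[{"slide":[0,0,0],"roll":0},{"slide":[0,0,0],"roll":0},{"slide":[0,0,0],"roll":0},{"slide":[0,0,0],"roll":0},{"slide":[0,0,0],"roll":0},{"slide":[0,0,0],"roll":0}]' -1 25
python3 - <<'E'
from h import *
delta(342.8,344.4,200,38.8+90)
f=dict(np.load("pics/top0.npz")); C=cloud(f)*1000
G=C[190:330,495:640].reshape(-1,3); g=G[(G[:,2]>176)&(G[:,2]<400)]; print(np.percentile(g[:,1],[98,99.5,100]), g[g[:,1]>-490][:,0].min(),g[g[:,1]>-490][:,0].max())
E
```

```text
time_s: 2.6
position: [0.5489, -0.1847, 0.0371]
eef_rot: [0.759, 0.651, 0.0, 0.001]
ft_force: [0.1, -0.3, 0.4]
width: 0.549
grip_force: 0.0
time_s: 3.2
position: [0.5482, -0.1844, 0.0361]
eef_rot: [0.759, 0.651, 0.0, 0.0]
ft_force: [-0.5, 0.2, 7.1]
width: 0.317
grip_force: 25.0
delta cm [-20.54  52.88  16.39] roll -42.5 t 3.2 j7 -0.12
[-483.50242119 -482.60036159 -481.47322503] 422.2595924405825 572.1352708750131
```

```bash
python3 -m creep '[{"slide":[0,0,2],"roll":0},{"slide":[0,0,4],"roll":0},{"slide":[0,0,4],"roll":0},{"slide":[0,0,4],"roll":0},{"slide":[-1.46,3.78,0.2],"roll":-3.04},{"slide":[-1.46,3.78,0.2],"roll":-3.04},{"slide":[-1.46,3.78,0.2],"roll":-3.04},{"slide":[-1.46,3.78,0.2],"roll":-3.04},{"slide":[-1.46,3.78,0.2],"roll":-3.04},{"slide":[-1.46,3.78,0.2],"roll":-3.04},{"slide":[-1.46,3.78,0.2],"roll":-3.04},{"slide":[-1.46,3.78,0.2],"roll":-3.04},{"slide":[-1.46,3.78,0.2],"roll":-3.04},{"slide":[-1.46,3.78,0.2],"roll":-3.04},{"slide":[-1.46,3.78,0],"roll":-3.04},{"slide":[-1.46,3.78,0],"roll":-3.04},{"slide":[-1.46,3.78,0],"roll":-3.04},{"slide":[-1.46,3.78,0],"roll":-3.04},{"slide":[0,0,0],"roll":0},{"slide":[0,0,0],"roll":0}]'
python3 - <<'E'
from h import *
delta(342.8,344.4,22,38.8+90)
f=grab_frame("wrist"); cv2.imwrite("pics/w1.png",f["pixels"][...,::-1])
E
```

```text
time_s: 5.2
position: [0.3429, 0.3454, 0.1953]
eef_rot: [0.943, 0.332, -0.0, -0.0]
ft_force: [0.4, -0.1, -0.8]
width: 0.319
grip_force: 25.0
delta cm [-1.000e-02 -1.000e-01 -1.733e+01] roll -0.0 t 5.2 j7 -1.92
```

View pics/w1.png

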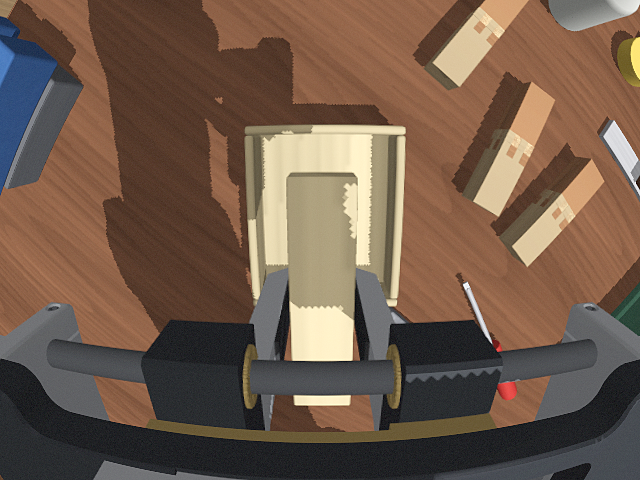

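The wrist picture shows the offcut held at (320,290), centred over the box and aligned with it. Lowering and releasing.

```bash
python3 -m creep '[{"slide":[0,0,-4],"roll":0},{"slide":[0,0,-4],"roll":0},{"slide":[0,0,-4],"roll":0},{"slide":[0,0,-3],"roll":0},{"slide":[0,0,-1.9],"roll":0},{"slide":[0,0,0],"roll":0},{"slide":[0,0,0],"roll":0}]'
python3 -m creep '[{"slide":[0,0,0],"roll":0},{"slide":[0,0,0],"roll":0},{"slide":[0,0,0],"roll":0},{"slide":[0,0,4],"roll":0},{"slide":[0,0,4.5],"roll":0},{"slide":[0,0,4.5],"roll":0},{"slide":[0,0,4.5],"roll":0},{"slide":[0,0,0],"roll":0}]' 0.2
python3 - <<'E'
from h import *
for n in ("top",):
    f=grab_frame(n); C=cloud(f)
    for b in blobs(f,C,.024,.045,(150,190,290,300)): print(b)
    for b in blobs(f,C,.018,.035,(130,285,222,378),minpx=100): print("box",b)
delta(590.7,343.1,200,90.7)
delta(519,239.4,200,102.8);delta(510.7,147.7,200,84.1)
E
```

```text
time_s: 5.95
position: [0.344, 0.3445, 0.027]
eef_rot: [0.944, 0.331, -0.0, 0.0]
ft_force: [0.8, -0.1, -0.3]
width: 0.319
grip_force: 25.0
time_s: 6.75
position: [0.345, 0.3469, 0.2069]
eef_rot: [0.943, 0.331, 0.004, -0.001]
ft_force: [1.0, 0.4, -0.7]
width: 0.601
grip_force: 0.0
(array([178., 230.]), np.int32(820), array([590.5, 342.9, 140.4,  36.5,   0.7]), np.float64(34.4))
(array([219., 257.]), np.int32(800), array([518.7, 239.5, 141. ,  35.1,  12.2]), np.float64(34.8))
(array([256., 260.]), np.int32(799), array([511. , 147.7, 141. ,  35.1,  -5.7]), np.float64(34.9))
box (array([180., 335.]), np.int32(418), array([329.4, 335.4,  88.9,  31.7,  39.2]), np.float64(28.6))
delta cm [24.62 -0.27 -0.42] roll -38.0 t 6.8 j7 -1.92
delta cm [ 17.45 -10.64  -0.42] roll -25.9 t 6.8 j7 -1.92
delta cm [ 16.62 -19.81  -0.42] roll -44.6 t 6.8 j7 -1.92
```

```bash
python3 -m creep '[{"slide":[2.77,-3.3,0],"roll":-7.43},{"slide":[2.77,-3.3,0],"roll":-7.43},{"slide":[2.77,-3.3,0],"roll":-7.43},{"slide":[2.77,-3.3,0],"roll":-7.43},{"slide":[2.77,-3.3,0],"roll":-7.43},{"slide":[2.77,-3.3,0],"roll":-7.43},{"slide":[0,0,-4],"roll":0},{"slide":[0,0,-4],"roll":0},{"slide":[0,0,-4],"roll":0},{"slide":[0,0,0],"roll":0},{"slide":[0,0,0],"roll":0}]' 0.3
python3 - <<'E'
from h import *
delta(511,147.7,5,84.2)
E
```

```text
time_s: 7.9
position: [0.5093, 0.1472, 0.0817]
eef_rot: [0.999, -0.051, -0.001, 0.0]
ft_force: [-0.6, 0.4, 1.0]
width: 0.65
grip_force: 0.0
delta cm [ 0.17  0.05 -7.67] roll 0.0 t 7.9 j7 -2.23
```

```bash
python3 -m creep '[{"slide":[0.1,0,-4],"roll":0},{"slide":[0.1,0,-2.5],"roll":0},{"slide":[0,0,-1.2],"roll":0},{"slide":[0,0,0],"roll":0},{"slide":[0,0,0],"roll":0}]'
python3 -m creep '[{"slide":[0,0,0],"roll":0},{"slide":[0,0,0],"roll":0},{"slide":[0,0,0],"roll":0},{"slide":[0,0,0],"roll":0},{"slide":[0,0,2],"roll":0},{"slide":[0,0,4],"roll":0},{"slide":[0,0,4],"roll":0},{"slide":[0,0,4],"roll":0},{"slide":[0,0,0],"roll":0}]' -1 30
python3 - <<'E'
from h import *
delta(*P(93,0.5),147,-7.9)
E
```

```text
time_s: 8.4
position: [0.5126, 0.1474, 0.0061]
eef_rot: [0.999, -0.051, 0.001, -0.0]
ft_force: [-0.3, 0.3, 0.6]
width: 0.651
grip_force: 0.0
time_s: 9.3
position: [0.5139, 0.1478, 0.1492]
eef_rot: [0.999, -0.051, 0.003, -0.001]
ft_force: [0.7, 0.4, -1.4]
width: 0.357
grip_force: 30.0
delta cm [  9.21 -33.77  -0.22] roll 88.0 t 9.3 j7 -2.18
```

```bash
python3 -m creep '[{"slide":[0.77,-2.8,0],"roll":7.33},{"slide":[0.77,-2.8,0],"roll":7.33},{"slide":[0.77,-2.8,0],"roll":7.33},{"slide":[0.77,-2.8,0],"roll":7.33},{"slide":[0.77,-2.8,0],"roll":7.33},{"slide":[0.77,-2.8,0],"roll":7.33},{"slide":[0.77,-2.8,0],"roll":7.33},{"slide":[0.77,-2.8,0],"roll":7.33},{"slide":[0.77,-2.8,0],"roll":7.33},{"slide":[0.77,-2.8,0],"roll":7.33},{"slide":[0.77,-2.8,0],"roll":7.33},{"slide":[0.77,-2.8,0],"roll":7.33},{"slide":[0,0,0],"roll":0},{"slide":[0,0,0],"roll":0},{"slide":[0,0,0],"roll":0}]'
python3 - <<'E'
from h import *
p=P(93,0.5); delta(p[0],p[1]+1.6,48,-7.9)
f=grab_frame("top"); C=cloud(f)
u=proj(f,[*(p/1000),.17])[0].astype(int); print(u, [b for b in blobs(f,C,.12,.19,(360,180,425,260))])
cv2.imwrite("pics/t2.png",cv2.resize(f["pixels"][150:335,330:505,::-1],None,fx=3,fy=3))
E
```

```text
time_s: 10.8
position: [0.6038, -0.1878, 0.144]
eef_rot: [0.754, 0.657, -0.0, -0.0]
ft_force: [-0.2, -0.5, -1.0]
width: 0.358
grip_force: 30.0
delta cm [ 0.22 -0.05 -9.6 ] roll 0.0 t 10.8 j7 -0.18
[397 205] [(array([376., 206.]), np.int32(386), array([ 607.2, -142.7,   53. ,   35.9,   82.3]), np.float64(173.4))]
```

View pics/t2.png

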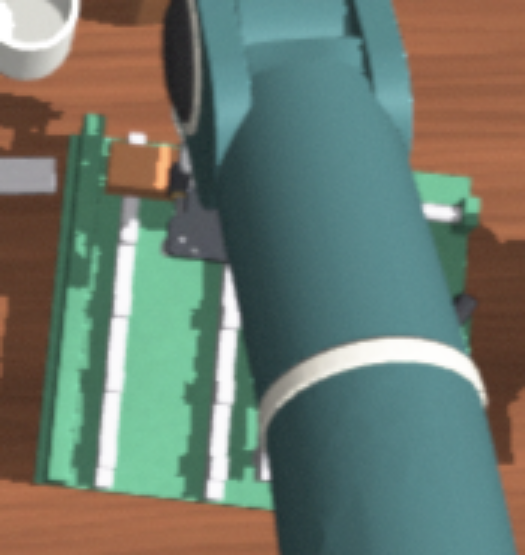

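The crop shows the billet's orange end at (140,167), over the top notch and just inside the fence; the arm hides the rest. I'll lower it with a small correction.

```bash
python3 -m creep '[{"slide":[0.35,-0.2,-3],"roll":0},{"slide":[0,0,-3],"roll":0},{"slide":[0,0,-2],"roll":0},{"slide":[0,0,-1],"roll":0},{"slide":[0,0,-0.3],"roll":0},{"slide":[0,0,0],"roll":0},{"slide":[0,0,0],"roll":0}]'
```

```text
time_s: 11.55
position: [0.6082, -0.1909, 0.0526]
eef_rot: [0.754, 0.657, 0.0, 0.001]
ft_force: [-0.4, 0.4, -0.4]
width: 0.358
grip_force: 30.0
```

Run:
```python
from h import *
p=P(93,0.5); delta(p[0],p[1],48,-7.9)
f=grab_frame("wrist"); cv2.imwrite("pics/w2.png",f["pixels"][...,::-1])
f=grab_frame("top"); C=cloud(f)
for b in blobs(f,C,.068,.09,(360,180,425,230)): print(b,L(b[2]))
```

```text
delta cm [-0.22  0.11 -0.46] roll 0.0 t 11.6 j7 -0.23
(array([361., 204.]), np.int32(123), array([ 623. , -115.6,  102.3,   10.7,   -2.6]), np.float64(82.6)) [99.6 76.4]
(array([373., 213.]), np.int32(288), array([ 611.9, -145.2,   52.5,   36.2,   85.1]), np.float64(82.2)) [92.7 45.6]
```

View pics/w2.png

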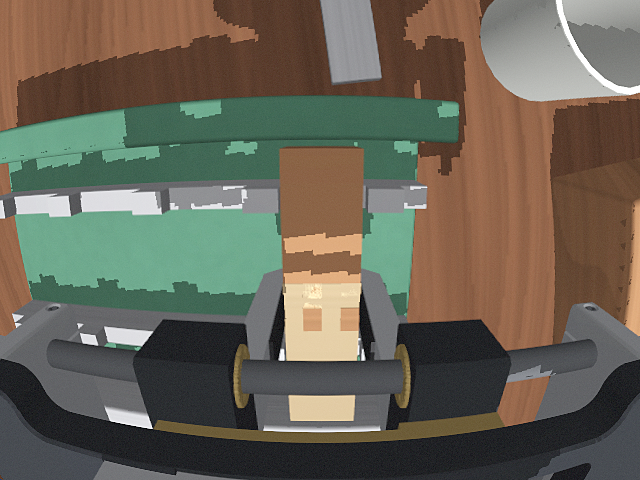

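The wrist view shows the billet centred between the lugs at (320,190), with a gap to the fence. I'll lower the last 5 mm and release.

```bash
python3 -m creep '[{"slide":[0,0,-0.5],"roll":0},{"slide":[0,0,0],"roll":0},{"slide":[0,0,0],"roll":0}]'
python3 -m creep '[{"slide":[0,0,0],"roll":0},{"slide":[0,0,0],"roll":0},{"slide":[0,0,0],"roll":0},{"slide":[0,0,3],"roll":0},{"slide":[0,0,4.5],"roll":0},{"slide":[0,0,4],"roll":0},{"slide":[-0.7,4.2,0],"roll":-7.33},{"slide":[-0.7,4.2,0],"roll":-7.33},{"slide":[-0.7,4.2,0],"roll":-7.33},{"slide":[-0.7,4.2,0],"roll":-7.33},{"slide":[-0.7,4.2,0],"roll":-7.33},{"slide":[-0.7,4.2,0],"roll":-7.33},{"slide":[-0.7,4.2,0],"roll":-7.33},{"slide":[-0.7,4.2,0],"roll":-7.33},{"slide":[-0.7,4.2,0],"roll":-7.33},{"slide":[-0.7,4.2,0],"roll":-7.33},{"slide":[0,0,0],"roll":0},{"slide":[0,0,0],"roll":0}]' 0.1
python3 - <<'E'
from h import *
f=grab_frame("top"); C=cloud(f)
for b in blobs(f,C,.068,.09,(360,180,425,230)): print(b,L(b[2]))
for b in blobs(f,C,.024,.045,(150,190,290,300)): print(b)
delta(518.7,239.5,5,102.4)
E
```

```text
time_s: 11.95
position: [0.608, -0.1912, 0.0467]
eef_rot: [0.754, 0.657, 0.0, 0.0]
ft_force: [1.7, -0.4, 3.2]
width: 0.356
grip_force: 30.0
time_s: 13.75
position: [0.537, 0.2299, 0.1613]
eef_rot: [0.997, 0.078, -0.0, 0.0]
ft_force: [0.5, -0.5, -0.9]
width: 0.552
grip_force: 0.0
(array([361., 204.]), np.int32(122), array([ 622. , -114.9,  103.8,   10.7,   -3.6]), np.float64(82.9)) [98.6 77. ]
(array([392., 215.]), np.int32(831), array([ 605.2, -189.3,  140.3,   35.9,   82. ]), np.float64(76.8)) [92.1  1. ]
delta cm [ -1.88   1.1  -15.62] roll 3.5 t 13.8 j7 -2.07
```

Run:
```python
from h import *
f=grab_frame("scene"); C=cloud(f)
for b in blobs(f,C,.029,.042,(300,175,420,245),minpx=150): print(b)
np.savez("pics/s3.npz",**f)
```

```text
(array([334., 178.]), np.int32(173), array([389.2, 288.4, 167.8,  15.5,  38.7]), np.float64(35.6))
(array([395., 199.]), np.int32(314), array([ 5.901e+02,  3.409e+02,  1.354e+02,  4.280e+01, -2.000e-01]), np.float64(32.9))
(array([357., 204.]), np.int32(362), array([521.7, 236.5, 142.1,  42.7,  11.8]), np.float64(32.8))
```

```bash
python3 -m creep '[{"slide":[-1.65,1.0,0],"roll":3.5},{"slide":[0,0,-4],"roll":0},{"slide":[0,0,-4],"roll":0},{"slide":[0,0,-4],"roll":0},{"slide":[0,0,-2.5],"roll":0},{"slide":[0,0,-1],"roll":0},{"slide":[0,0,0],"roll":0},{"slide":[0,0,0],"roll":0}]' 0.3
python3 -m creep '[{"slide":[0,0,0],"roll":0},{"slide":[0,0,0],"roll":0},{"slide":[0,0,0],"roll":0},{"slide":[0,0,0],"roll":0},{"slide":[0,0,2],"roll":0},{"slide":[0,0,4],"roll":0},{"slide":[0,0,4],"roll":0},{"slide":[0,0,4],"roll":0},{"slide":[0,0,0],"roll":0},{"slide":[0,0,0],"roll":0}]' -1 30
python3 - <<'E'
from h import *
delta(*P(33,0.5),147,-7.9)
f=grab_frame("top"); C=cloud(f)
for b in blobs(f,C,.15,.2,(150,190,290,300)): print(b)
E
```

```text
time_s: 14.65
position: [0.5216, 0.2391, 0.0077]
eef_rot: [0.994, 0.107, 0.001, -0.0]
ft_force: [0.9, -0.4, 0.7]
width: 0.65
grip_force: 0.0
time_s: 15.65
position: [0.5213, 0.2389, 0.1469]
eef_rot: [0.994, 0.107, 0.001, -0.0]
ft_force: [0.0, -0.5, -2.1]
width: 0.362
grip_force: 30.0
delta cm [ 2.530e+00 -4.205e+01  1.000e-02] roll 69.8 t 15.7 j7 -2.06
```

```bash
python3 -m creep '[{"slide":[0.21,-3.5,0],"roll":5.82},{"slide":[0.21,-3.5,0],"roll":5.82},{"slide":[0.21,-3.5,0],"roll":5.82},{"slide":[0.21,-3.5,0],"roll":5.82},{"slide":[0.21,-3.5,0],"roll":5.82},{"slide":[0.21,-3.5,0],"roll":5.82},{"slide":[0.21,-3.5,0],"roll":5.82},{"slide":[0.21,-3.5,0],"roll":5.82},{"slide":[0.21,-3.5,0],"roll":5.82},{"slide":[0.21,-3.5,0],"roll":5.82},{"slide":[0.21,-3.5,0],"roll":5.82},{"slide":[0.21,-3.5,0],"roll":5.82},{"slide":[0,0,0],"roll":0},{"slide":[0,0,0],"roll":0},{"slide":[0,0,-3],"roll":0},{"slide":[0,0,-2],"roll":0},{"slide":[0,0,0],"roll":0},{"slide":[0,0,0],"roll":0}]'
python3 - <<'E'
from h import *
delta(*P(33,0.5),51,-7.9)
f=grab_frame("top"); C=cloud(f)
for b in blobs(f,C,.1,.15,(355,200,425,260)): print(b,L(b[2]))
E
```

```text
time_s: 17.5
position: [0.5463, -0.1797, 0.0966]
eef_rot: [0.754, 0.657, -0.0, -0.0]
ft_force: [0.0, -0.5, -0.6]
width: 0.361
grip_force: 30.0
delta cm [ 0.03 -0.19 -4.56] roll -0.1 t 17.5 j7 -0.19
(array([372., 235.]), np.int32(331), array([ 549.6, -133.8,   49.1,   35. ,   82. ]), np.float64(124.5)) [29.4 48.3]
```

```bash
python3 -m creep '[{"slide":[0.1,-0.18,-2],"roll":0},{"slide":[0,0,-1.5],"roll":0},{"slide":[0,0,-0.8],"roll":0},{"slide":[0,0,-0.3],"roll":0},{"slide":[0,0,0],"roll":0},{"slide":[0,0,0],"roll":0}]'
python3 -m creep '[{"slide":[0,0,0],"roll":0},{"slide":[0,0,0],"roll":0},{"slide":[0,0,0],"roll":0},{"slide":[0,0,3],"roll":0},{"slide":[0,0,4.5],"roll":0},{"slide":[0,0,4],"roll":0},{"slide":[0.3,4.35,0],"roll":-6.8},{"slide":[0.3,4.35,0],"roll":-6.8},{"slide":[0.3,4.35,0],"roll":-6.8},{"slide":[0.3,4.35,0],"roll":-6.8},{"slide":[0.3,4.35,0],"roll":-6.8},{"slide":[0.3,4.35,0],"roll":-6.8},{"slide":[0.3,4.35,0],"roll":-6.8},{"slide":[0.3,4.35,0],"roll":-6.8},{"slide":[0.3,4.35,0],"roll":-6.8},{"slide":[0.3,4.35,0],"roll":-6.8},{"slide":[0.3,4.35,0],"roll":-6.8},{"slide":[0.3,4.35,0],"roll":-6.8},{"slide":[0,0,0],"roll":0},{"slide":[0,0,0],"roll":0}]' 0.1
python3 - <<'E'
from h import *
f=grab_frame("top"); C=cloud(f)
for b in blobs(f,C,.068,.079,(362,180,425,270)): print(b,L(b[2]))
for b in blobs(f,C,.024,.045,(150,190,290,300)): print(b)
f=grab_frame("scene"); C=cloud(f)
for b in blobs(f,C,.029,.042,(300,175,420,245),minpx=150): print(b)
delta(592,342.9,8,90.7)
E
```

```text
time_s: 18.15
position: [0.5475, -0.1828, 0.051]
eef_rot: [0.754, 0.657, 0.0, 0.0]
ft_force: [-0.7, -1.4, -1.6]
width: 0.36
grip_force: 30.0
time_s: 20.15
position: [0.5826, 0.3403, 0.1651]
eef_rot: [1.0, 0.006, -0.0, -0.0]
ft_force: [0.6, -0.5, 0.1]
width: 0.551
grip_force: 0.0
(array([392., 215.]), np.int32(639), array([ 605.6, -189.4,  140.5,   36.8,   82.4]), np.float64(75.9)) [92.6  0.9]
(array([391., 240.]), np.int32(651), array([ 545.3, -183.9,  143.8,   36.8,   82.9]), np.float64(75.9)) [32.1 -1.9]
(array([333., 178.]), np.int32(185), array([384.8, 286.8, 158.3,  17.7,  37.8]), np.float64(35.3))
(array([396., 199.]), np.int32(310), array([5.909e+02, 3.397e+02, 1.371e+02, 4.480e+01, 3.000e-01]), np.float64(32.5))
delta cm [  0.85   0.48 -15.74] roll 0.2 t 20.2 j7 -2.33
```

```bash
python3 -m creep '[{"slide":[0.85,0.25,0],"roll":0},{"slide":[0,0,-4],"roll":0},{"slide":[0,0,-4],"roll":0},{"slide":[0,0,-4],"roll":0},{"slide":[0,0,-2.5],"roll":0},{"slide":[0,0,-1.2],"roll":0},{"slide":[0,0,0],"roll":0},{"slide":[0,0,0],"roll":0}]' 0.3
python3 -m creep '[{"slide":[0,0,0],"roll":0},{"slide":[0,0,0],"roll":0},{"slide":[0,0,0],"roll":0},{"slide":[0,0,0],"roll":0},{"slide":[0,0,2],"roll":0},{"slide":[0,0,4],"roll":0},{"slide":[0,0,4],"roll":0},{"slide":[0,0,4],"roll":0},{"slide":[0,0,0],"roll":0},{"slide":[0,0,0],"roll":0}]' -1 30
python3 - <<'E'
from h import *
delta(*P(-29,0.5),97,-7.9)
E
```

```text
time_s: 21.05
position: [0.5927, 0.3418, 0.0098]
eef_rot: [1.0, 0.004, 0.001, -0.0]
ft_force: [-0.6, -0.2, 0.4]
width: 0.649
grip_force: 0.0
time_s: 22.05
position: [0.5919, 0.3417, 0.149]
eef_rot: [1.0, 0.005, 0.001, -0.0]
ft_force: [-0.1, -1.5, -1.5]
width: 0.362
grip_force: 30.0
delta cm [-10.68 -51.48  -5.2 ] roll 81.6 t 22.1 j7 -2.34
```

```bash
python3 -m creep '[{"slide":[-0.76,-3.68,0],"roll":5.83},{"slide":[-0.76,-3.68,0],"roll":5.83},{"slide":[-0.76,-3.68,0],"roll":5.83},{"slide":[-0.76,-3.68,0],"roll":5.83},{"slide":[-0.76,-3.68,0],"roll":5.83},{"slide":[-0.76,-3.68,0],"roll":5.83},{"slide":[-0.76,-3.68,0],"roll":5.83},{"slide":[-0.76,-3.68,0],"roll":5.83},{"slide":[-0.76,-3.68,0],"roll":5.83},{"slide":[-0.76,-3.68,0],"roll":5.83},{"slide":[-0.76,-3.68,0],"roll":5.83},{"slide":[-0.76,-3.68,0],"roll":5.83},{"slide":[-0.76,-3.68,0],"roll":5.83},{"slide":[-0.76,-3.68,0],"roll":5.83},{"slide":[0,0,-2],"roll":0},{"slide":[0,0,-3],"roll":0},{"slide":[0,0,0],"roll":0},{"slide":[0,0,0],"roll":0},{"slide":[0,0,0],"roll":0}]'
python3 - <<'E'
from h import *
delta(*P(-29,0.5),53,-7.9)
f=grab_frame("top"); C=cloud(f)
for b in blobs(f,C,.1,.15,(355,230,425,300)): print(b,L(b[2]))
E
```

```text
time_s: 23.95
position: [0.4858, -0.1732, 0.0993]
eef_rot: [0.754, 0.657, 0.0, 0.0]
ft_force: [0.6, 0.4, -0.5]
width: 0.355
grip_force: 30.0
delta cm [-0.07  0.01 -4.63] roll -0.1 t 23.9 j7 -0.16
(array([369., 260.]), np.int32(322), array([ 489.6, -126.6,   49.5,   35.1,   83.2]), np.float64(125.3)) [-31.   47.2]
```

```bash
python3 -m creep '[{"slide":[0,-0.1,-2],"roll":0},{"slide":[0,0,-1.5],"roll":0},{"slide":[0,0,-0.8],"roll":0},{"slide":[0,0,-0.4],"roll":0},{"slide":[0,0,0],"roll":0},{"slide":[0,0,0],"roll":0}]'
python3 -m creep '[{"slide":[0,0,0],"roll":0},{"slide":[0,0,0],"roll":0},{"slide":[0,0,0],"roll":0},{"slide":[0,0,3],"roll":0},{"slide":[0,0,4.5],"roll":0},{"slide":[0,0,4],"roll":0},{"slide":[1.7,2.25,0],"roll":0.8},{"slide":[1.7,2.25,0],"roll":0.8},{"slide":[1.7,2.25,0],"roll":0.8},{"slide":[1.7,2.25,0],"roll":0.8},{"slide":[1.7,2.25,0],"roll":0.8},{"slide":[1.7,2.25,0],"roll":0.8},{"slide":[1.7,2.25,0],"roll":0.8},{"slide":[1.7,2.25,0],"roll":0.8},{"slide":[1.7,2.25,0],"roll":0.8},{"slide":[0,0,0],"roll":0},{"slide":[0,0,0],"roll":0}]' 0.1
python3 - <<'E'
from h import *
f=grab_frame("top"); C=cloud(f); cv2.imwrite("pics/t4.png",f["pixels"][...,::-1])
for b in blobs(f,C,.068,.079,(362,180,425,300)): print(b,L(b[2]))
for b in blobs(f,C,.025,.05,(250,190,350,222)): print(b)
f=grab_frame("scene"); C=cloud(f)
for b in blobs(f,C,.02,.05,(315,235,380,290),minpx=30): print("scene",b)
delta(641.7,29.8,12,-0.9)
E
```

```text
time_s: 24.6
position: [0.4856, -0.1744, 0.0517]
eef_rot: [0.754, 0.657, 0.0, 0.0]
ft_force: [-0.2, -0.3, -0.8]
width: 0.359
grip_force: 30.0
time_s: 26.3
position: [0.6382, 0.0284, 0.1662]
eef_rot: [0.711, 0.703, -0.0, -0.0]
ft_force: [0.6, 0.2, 0.2]
width: 0.548
grip_force: 0.0
(array([397., 216.]), np.int32(521), array([ 604. , -196. ,  125.9,   36.3,   81.8]), np.float64(76.3)) [91.9 -5.8]
(array([404., 239.]), np.int32(291), array([ 545.2, -214.2,   74.1,   35.9,   82.6]), np.float64(76.3)) [ 36.1 -31.9]
(array([411., 266.]), np.int32(115), array([ 475.6, -224.2,   37.6,   34.9,   83.9]), np.float64(76.5)) [-31.4 -51.4]
scene (array([342., 258.]), np.int32(237), array([646.9,  27.2,  65.4,  27.3,  87.6]), np.float64(36.9))
scene (array([355., 288.]), np.int32(81), array([747.6, -41.9,  51.4,  13.2,  44.9]), np.float64(43.9))
delta cm [  0.37   0.28 -15.43] roll -0.2 t 26.4 j7 -0.42
```

View pics/t4.png

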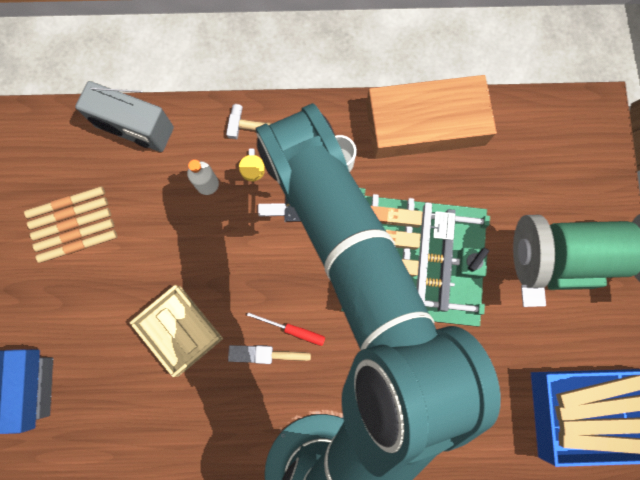

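The top view shows all three billets in their notches at (405,215), (405,240) and (410,266), the offcut flat in the box at (178,338), and the mug and bottle still standing. Next is the bar.

```bash
python3 -m creep '[{"slide":[0.5,0.2,0],"roll":0},{"slide":[0,0,-4],"roll":0},{"slide":[0,0,-4],"roll":0},{"slide":[0,0,-4],"roll":0},{"slide":[0,0,-2.2],"roll":0},{"slide":[0,0,-0.9],"roll":0},{"slide":[0,0,0],"roll":0},{"slide":[0,0,0],"roll":0}]'
python3 -m creep '[{"slide":[0,0,0],"roll":0},{"slide":[0,0,0],"roll":0},{"slide":[0,0,0],"roll":0},{"slide":[0,0,0],"roll":0},{"slide":[0,0,2],"roll":0},{"slide":[0,0,4],"roll":0},{"slide":[0,0,4.5],"roll":0},{"slide":[0,0,4.5],"roll":0},{"slide":[0,0,0],"roll":0},{"slide":[0,0,0],"roll":0}]' -1 55
python3 - <<'E'
from h import *
delta(*P(32,0),165,82.1)
E
```

```text
time_s: 27.2
position: [0.6441, 0.0299, 0.0168]
eef_rot: [0.711, 0.703, 0.001, 0.001]
ft_force: [-0.0, -0.5, -0.1]
width: 0.547
grip_force: 0.0
time_s: 28.2
position: [0.6432, 0.0297, 0.1654]
eef_rot: [0.711, 0.703, -0.0, 0.0]
ft_force: [-1.2, -0.7, -7.4]
width: 0.247
grip_force: 55.0
delta cm [ -9.77 -21.17  -0.04] roll 82.8 t 28.2 j7 -0.42
```

```bash
python3 -m creep '[{"slide":[-0.81,-1.77,0],"roll":6.9},{"slide":[-0.81,-1.77,0],"roll":6.9},{"slide":[-0.81,-1.77,0],"roll":6.9},{"slide":[-0.81,-1.77,0],"roll":6.9},{"slide":[-0.81,-1.77,0],"roll":6.9},{"slide":[-0.81,-1.77,0],"roll":6.9},{"slide":[-0.81,-1.77,0],"roll":6.9},{"slide":[-0.81,-1.77,0],"roll":6.9},{"slide":[-0.81,-1.77,0],"roll":6.9},{"slide":[-0.81,-1.77,0],"roll":6.9},{"slide":[-0.81,-1.77,0],"roll":6.9},{"slide":[-0.81,-1.77,0],"roll":6.9},{"slide":[0,0,0],"roll":0},{"slide":[0,0,0],"roll":0},{"slide":[0,0,-3],"roll":0},{"slide":[0,0,0],"roll":0},{"slide":[0,0,0],"roll":0}]'
python3 - <<'E'
from h import *
delta(*P(32,0),94,82.1)
f=grab_frame("wrist"); cv2.imwrite("pics/w5.png",f["pixels"][...,::-1])
E
```

```text
time_s: 29.9
position: [0.546, -0.1813, 0.1353]
eef_rot: [0.068, 0.998, 0.0, -0.001]
ft_force: [-0.3, 0.4, -5.0]
width: 0.25
grip_force: 55.0
delta cm [-0.05 -0.07 -4.13] roll -0.1 t 29.9 j7 1.21
```

View pics/w5.png

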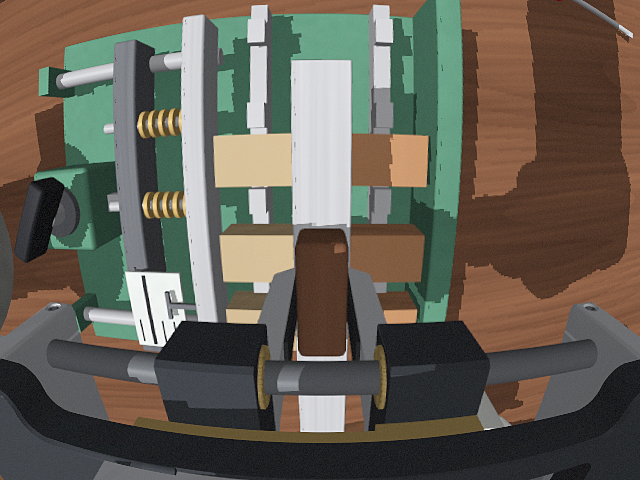

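The wrist view shows the bar held level at (322,180), crossing all three billets along the press x axis. Lowering.

```bash
python3 -m creep '[{"slide":[0,0,-2],"roll":0},{"slide":[0,0,-1.2],"roll":0},{"slide":[0,0,-0.6],"roll":0},{"slide":[0,0,-0.4],"roll":0},{"slide":[0,0,0],"roll":0},{"slide":[0,0,0],"roll":0}]'
```

```text
time_s: 30.55
position: [0.5464, -0.1824, 0.0939]
eef_rot: [0.069, 0.998, -0.0, 0.0]
ft_force: [-0.3, 0.5, -4.9]
width: 0.248
grip_force: 55.0
```

```bash
python3 -m creep '[{"slide":[0,0,-0.2],"roll":0},{"slide":[0,0,0],"roll":0},{"slide":[0,0,0],"roll":0}]'
python3 -m creep '[{"slide":[0,0,0],"roll":0},{"slide":[0,0,0],"roll":0},{"slide":[0,0,0],"roll":0},{"slide":[0,0,3],"roll":0},{"slide":[0,0,4.5],"roll":0},{"slide":[0,0,4.5],"roll":0},{"slide":[0,0,4.5],"roll":0},{"slide":[-0.6,-2,0],"roll":0},{"slide":[-0.6,-2,0],"roll":0},{"slide":[-0.6,-2,0],"roll":0},{"slide":[-0.6,-2,0],"roll":0},{"slide":[-0.6,-2,0],"roll":0},{"slide":[-0.6,-2,0],"roll":0},{"slide":[-0.6,-2,0],"roll":0},{"slide":[-0.6,-2,0],"roll":0},{"slide":[-0.6,-2,0],"roll":0},{"slide":[0,0,0],"roll":0},{"slide":[0,0,0],"roll":0}]' -0.2
python3 - <<'E'
from h import *
f=grab_frame("top"); C=cloud(f)
for b in blobs(f,C,.08,.092,(358,180,425,300)): print(b,L(b[2]))
for b in blobs(f,C,.068,.079,(362,180,425,300)): print(b,L(b[2]))
delta(485.4,-379.8,92,51)
f=grab_frame("wrist"); cv2.imwrite("pics/w6.png",f["pixels"][...,::-1])
E
```

```text
time_s: 30.85
position: [0.5465, -0.1824, 0.0919]
eef_rot: [0.068, 0.998, -0.0, 0.0]
ft_force: [0.8, -0.4, 1.9]
width: 0.254
grip_force: 55.0
time_s: 32.65
position: [0.4921, -0.3622, 0.2563]
eef_rot: [0.069, 0.998, 0.0, 0.0]
ft_force: [0.2, -0.4, 0.2]
width: 0.402
grip_force: 0.0
(array([360., 208.]), np.int32(184), array([ 615. , -111.7,  118.2,   15. ,   -3.7]), np.float64(83.3)) [91.2 79.2]
(array([393., 209.]), np.int32(392), array([ 610.8, -189.8,   97.1,   35.5,  -13.7]), np.float64(87.0)) [97.8  1.2]
(array([422., 270.]), np.int32(309), array([ 483.3, -255.9,  173.3,   16. ,   -7.6]), np.float64(83.5)) [-19.4 -81.7]
(array([388., 266.]), np.int32(485), array([ 495.8, -176.1,  130.9,   38.2,   -4.5]), np.float64(86.8)) [-18.  -1.]
(array([375., 213.]), np.int32(267), array([ 611.8, -147.7,   56.4,   36.1,   82.4]), np.float64(75.8)) [93.  43.1]
(array([410., 217.]), np.int32(244), array([ 599.7, -232.6,   53.6,   36.1,   83.4]), np.float64(75.9)) [ 92.6 -42.7]
(array([373., 236.]), np.int32(244), array([ 556.2, -140.2,   56.3,   35.3,   83.2]), np.float64(75.9)) [36.9 42.9]
(array([408., 239.]), np.int32(240), array([ 543.6, -224.9,   52.1,   34.6,   81.6]), np.float64(76.3)) [ 36.  -42.8]
(array([372., 263.]), np.int32(232), array([ 488.7, -134.3,   49.7,   35.3,   83.8]), np.float64(75.9)) [-30.8  39.4]
(array([406., 266.]), np.int32(220), array([ 477.4, -215.7,   52.1,   34.9,   81.9]), np.float64(76.1)) [-30.8 -42.7]
delta cm [ -0.69  -1.82 -16.44] roll -31.2 t 32.7 j7 1.61
```

View pics/w6.png

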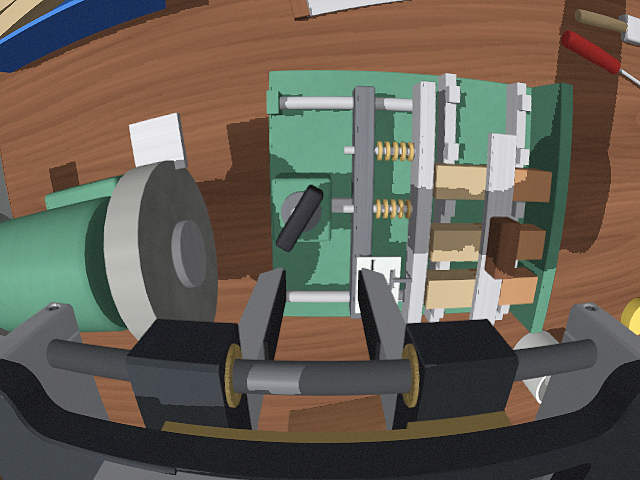

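The wrist view shows the bar lying across all three billets at (498,230), the handle at (300,218), and the pointer by the scale at (385,272). Going to the T-handle.

```bash
python3 -m creep '[{"slide":[-0.15,-0.45,0],"roll":-7.8},{"slide":[-0.15,-0.45,0],"roll":-7.8},{"slide":[-0.15,-0.45,0],"roll":-7.8},{"slide":[-0.15,-0.45,0],"roll":-7.8},{"slide":[0,0,-4],"roll":0},{"slide":[0,0,-4],"roll":0},{"slide":[0,0,-4],"roll":0},{"slide":[0,0,-3],"roll":0},{"slide":[0,0,-1.4],"roll":0},{"slide":[0,0,0],"roll":0},{"slide":[0,0,0],"roll":0}]'
python3 -m creep '[{"slide":[0,0,0],"roll":0},{"slide":[0,0,0],"roll":0},{"slide":[0,0,0],"roll":0},{"slide":[0,0,0],"roll":0},{"slide":[0,0,0],"roll":0}]' -1 30
python3 - <<'E'
from h import *
s=observe(); print(s["ft_force"],s["ft_torque"]); delta(485.4,-379.8,92,51)
E
```

```text
time_s: 33.85
position: [0.487, -0.3803, 0.0938]
eef_rot: [0.334, 0.943, -0.0, 0.001]
ft_force: [0.2, -0.8, 0.4]
width: 0.4
grip_force: 0.0
time_s: 34.35
position: [0.4867, -0.3803, 0.0932]
eef_rot: [0.334, 0.943, -0.0, 0.001]
ft_force: [0.5, 2.4, 6.5]
width: 0.167
grip_force: 30.0
[0.51712421 2.35272593 6.51294802] [ 0.52681248 -0.23860148  0.04616471]
delta cm [-0.13  0.05 -0.12] roll 0.0 t 34.4 j7 1.04
```

Gripped with low side force. I'll turn clockwise for a first 82°.

```bash
python3 -m creep '[{"slide":[0,0,0],"roll":-8.2},{"slide":[0,0,0],"roll":-8.2},{"slide":[0,0,0],"roll":-8.2},{"slide":[0,0,0],"roll":-8.2},{"slide":[0,0,0],"roll":-8.2}]'
python3 -m creep '[{"slide":[0,0,0],"roll":-8.2},{"slide":[0,0,0],"roll":-8.2},{"slide":[0,0,0],"roll":-8.2},{"slide":[0,0,0],"roll":-8.2},{"slide":[0,0,0],"roll":-8.2},{"slide":[0,0,0],"roll":0}]'
cat >> h.py <<'E'
def jaw():
    f=grab_frame("top"); C=cloud(f)*1000; S=C[180:330,340:505].reshape(-1,3); D=S[:,:2]-O; X,Y=D@EX,D@EY
    m=(S[:,2]>79)&(S[:,2]<88)&(X<10)&(X>-125)&(Y<-40)&(Y>-110); c=(S[:,2]>60)&(S[:,2]<72)&(X<10)&(X>-125)&(Y<-90)&(Y>-175)
    print("jaw face y",np.percentile(Y[m],99).round(1),"mid",np.median(Y[m]).round(1),"n",m.sum(),"carriage mid",np.median(Y[c]).round(1),c.sum())
E
python3 - <<'E'
from h import *
jaw(); s=observe(); print(s["ft_force"],s["ft_torque"]); delta(485.4,-379.8,92,51)
E
```

```text
time_s: 34.85
position: [0.488, -0.3796, 0.0933]
eef_rot: [0.645, 0.764, 0.001, 0.001]
ft_force: [9.1, 3.3, -1.4]
width: 0.17
grip_force: 30.1
time_s: 35.45
position: [0.4894, -0.3799, 0.0933]
eef_rot: [0.871, 0.49, 0.002, 0.002]
ft_force: [19.5, -0.8, -8.4]
width: 0.169
grip_force: 30.0
jaw face y -44.4 mid -76.3 n 378 carriage mid -131.6 629
[19.6375145  -0.55368847 -8.36924114] [-0.26285808 -4.37075399 -0.19124203]
delta cm [-0.4   0.   -0.13] roll 82.0 t 35.5 j7 -0.22
```

```bash
python3 -m creep '[{"slide":[0.35,0,0],"roll":0},{"slide":[0,0,0],"roll":0}]'
python3 -m creep '[{"slide":[0,0,0],"roll":-8.2},{"slide":[0,0,0],"roll":-8.2},{"slide":[0,0,0],"roll":-8.2},{"slide":[0,0,0],"roll":-8.2},{"slide":[0,0,0],"roll":-8.2},{"slide":[0,0,0],"roll":0}]'
python3 - <<'E'
from h import *
jaw(); s=observe(); print(s["ft_force"],s["ft_torque"]); delta(485.4,-379.8,92,51)
f=grab_frame("scene"); print(rect(np.zeros((3,2)))[0]); np.savez("pics/s7.npz",**f)
E
```

```text
time_s: 35.7
position: [0.4897, -0.3798, 0.0931]
eef_rot: [0.871, 0.492, -0.0, -0.0]
ft_force: [-5.1, 5.8, 13.9]
width: 0.165
grip_force: 30.0
time_s: 36.3
position: [0.4905, -0.3811, 0.0932]
eef_rot: [0.988, 0.153, 0.001, 0.001]
ft_force: [4.4, -3.9, 1.0]
width: 0.169
grip_force: 30.0
jaw face y -43.3 mid -75.1 n 394 carriage mid -128.4 607
[ 4.14967607 -4.03211055  2.7684442 ] [-0.65862537 -0.86222441 -0.1493041 ]
delta cm [-0.51  0.12 -0.12] roll -56.9 t 36.4 j7 -0.85
0.0
```

```bash
python3 -m creep '[{"slide":[0,0,0],"roll":-8.2},{"slide":[0,0,0],"roll":-8.2},{"slide":[0,0,0],"roll":-8.2},{"slide":[0,0,0],"roll":-8.2},{"slide":[0,0,0],"roll":-8.2},{"slide":[0,0,0],"roll":0}]'
python3 -m creep '[{"slide":[0,0,0],"roll":-8.2},{"slide":[0,0,0],"roll":-8.2},{"slide":[0,0,0],"roll":-8.2},{"slide":[0,0,0],"roll":-8.2},{"slide":[0,0,0],"roll":-8.2},{"slide":[0,0,0],"roll":0}]'
sed -i 's/(Y<-40)&(Y>-110)/(Y<-50)\&(Y>-100)/' h.py
python3 - <<'E'
from h import *
jaw(); s=observe(); print(s["ft_force"],s["ft_torque"]); delta(485.4,-379.8,92,51)
f=dict(np.load("pics/top0.npz")); C=cloud(f)*1000; S=C[180:330,340:505].reshape(-1,3); D=S[:,:2]-O; X,Y=D@EX,D@EY
m=(S[:,2]>79)&(S[:,2]<88)&(X<10)&(X>-125)&(Y<-50)&(Y>-100); c=(S[:,2]>60)&(S[:,2]<72)&(X<10)&(X>-125)&(Y<-90)&(Y>-175)
print("start: mid",np.median(Y[m]),"car",np.median(Y[c]))
E
```

```text
time_s: 37.0
position: [0.4904, -0.3825, 0.0932]
eef_rot: [0.979, -0.203, 0.002, 0.001]
ft_force: [5.7, -11.9, -2.9]
width: 0.166
grip_force: 30.0
time_s: 37.6
position: [0.4894, -0.3835, 0.0932]
eef_rot: [0.846, -0.533, 0.002, 0.002]
ft_force: [0.3, -15.3, -1.1]
width: 0.17
grip_force: 30.0
jaw face y -52.8 mid -72.4 n 367 carriage mid -122.5 594
[  1.07136509 -15.19865056  -1.10718545] [-3.40395092 -0.11769628 -0.16926303]
delta cm [-0.4   0.38 -0.12] roll 25.2 t 37.6 j7 -2.11
start: mid -81.73058809738481 car -138.02881108632
```

```bash
python3 -m creep '[{"slide":[0,0,0],"roll":0},{"slide":[0,0,0],"roll":0},{"slide":[0,0,0],"roll":0},{"slide":[0,0,3],"roll":0},{"slide":[0,0,3],"roll":0},{"slide":[0,0,0],"roll":8.2},{"slide":[0,0,0],"roll":8.2},{"slide":[0,0,0],"roll":8.2},{"slide":[0,0,0],"roll":8.2},{"slide":[0,0,0],"roll":8.2},{"slide":[0,0,0],"roll":8.2},{"slide":[0,0,0],"roll":8.2},{"slide":[0,0,0],"roll":8.2},{"slide":[0,0,0],"roll":8.2},{"slide":[0,0,0],"roll":8.2},{"slide":[0,0,0],"roll":8.2},{"slide":[0,0,0],"roll":8.2},{"slide":[0,0,0],"roll":8.2},{"slide":[0,0,0],"roll":8.2}]' -0.2
python3 -m creep '[{"slide":[0,0,0],"roll":8.2},{"slide":[0,0,0],"roll":8.2},{"slide":[0,0,0],"roll":8.2},{"slide":[0,0,0],"roll":8.2},{"slide":[0,0,0],"roll":8.2},{"slide":[0,0,0],"roll":8.2},{"slide":[0,0,0],"roll":8.2},{"slide":[0,0,0],"roll":8.2},{"slide":[0,0,0],"roll":0},{"slide":[0,0,0],"roll":0}]'
python3 - <<'E'
from h import *
delta(489.8,-382.5,93,51-205)
f=grab_frame("wrist"); cv2.imwrite("pics/w8.png",f["pixels"][...,::-1])
E
```

```text
time_s: 39.55
position: [0.4896, -0.3801, 0.1524]
eef_rot: [0.902, 0.431, -0.0, -0.0]
ft_force: [0.5, -0.1, -0.2]
width: 0.403
grip_force: 0.0
time_s: 40.55
position: [0.4896, -0.3803, 0.1523]
eef_rot: [0.529, 0.848, 0.0, -0.0]
ft_force: [-0.1, 0.2, -0.2]
width: 0.399
grip_force: 0.0
delta cm [ 0.02 -0.22 -5.93] roll -0.1 t 40.5 j7 0.74
```

View pics/w8.png

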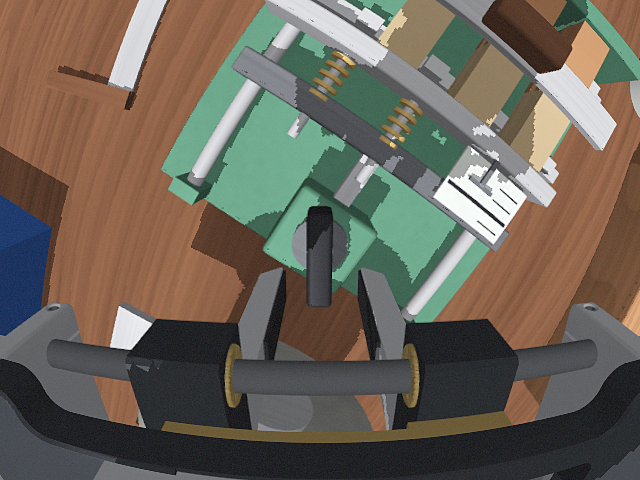

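The wrist view shows the handle at (320,255) lined up between the fingers, and the pointer at (485,178) about halfway from zero to the heavy line. Regripping and turning on.

```bash
python3 -m creep '[{"slide":[0,-0.2,-3],"roll":0},{"slide":[0,0,-2],"roll":0},{"slide":[0,0,-0.9],"roll":0},{"slide":[0,0,0],"roll":0},{"slide":[0,0,0],"roll":0}]'
python3 -m creep '[{"slide":[0,0,0],"roll":0},{"slide":[0,0,0],"roll":0},{"slide":[0,0,0],"roll":0},{"slide":[0,0,0],"roll":0},{"slide":[0,0,0],"roll":-8},{"slide":[0,0,0],"roll":-8},{"slide":[0,0,0],"roll":-8},{"slide":[0,0,0],"roll":-8},{"slide":[0,0,0],"roll":-8},{"slide":[0,0,0],"roll":-8},{"slide":[0,0,0],"roll":-8},{"slide":[0,0,0],"roll":0}]' -1 30
python3 -m creep '[{"slide":[0,0,0],"roll":-8},{"slide":[0,0,0],"roll":-8},{"slide":[0,0,0],"roll":-8},{"slide":[0,0,0],"roll":-8},{"slide":[0,0,0],"roll":-8},{"slide":[0,0,0],"roll":-8},{"slide":[0,0,0],"roll":0},{"slide":[0,0,0],"roll":0}]'
python3 - <<'E'
from h import *
jaw(); s=observe(); print(s["ft_torque"]); delta(489.8,-382.5,93,26)
f=grab_frame("top"); g=f["pixels"]; 
cv2.imwrite("pics/t9.png",np.hstack([cv2.resize(g[185:325,345:495,::-1],(600,560),interpolation=cv2.INTER_CUBIC)]))
E
```

```text
time_s: 41.1
position: [0.4901, -0.3824, 0.0943]
eef_rot: [0.528, 0.849, -0.0, 0.0]
ft_force: [0.0, 0.2, 0.8]
width: 0.401
grip_force: 0.0
time_s: 42.3
position: [0.4879, -0.3829, 0.0939]
eef_rot: [0.866, 0.5, -0.002, -0.001]
ft_force: [-14.8, 1.4, 13.3]
width: 0.169
grip_force: 35.0
time_s: 43.1
position: [0.4873, -0.3821, 0.0939]
eef_rot: [0.994, 0.107, -0.002, -0.001]
ft_force: [-19.3, 7.4, 18.8]
width: 0.167
grip_force: 35.0
jaw face y -53.4 mid -72.0 n 356 carriage mid -114.4 574
[ 1.81454656  4.42705835 -0.15227909]
delta cm [ 0.25 -0.04 -0.09] roll -76.3 t 43.1 j7 -0.89
```

View pics/t9.png

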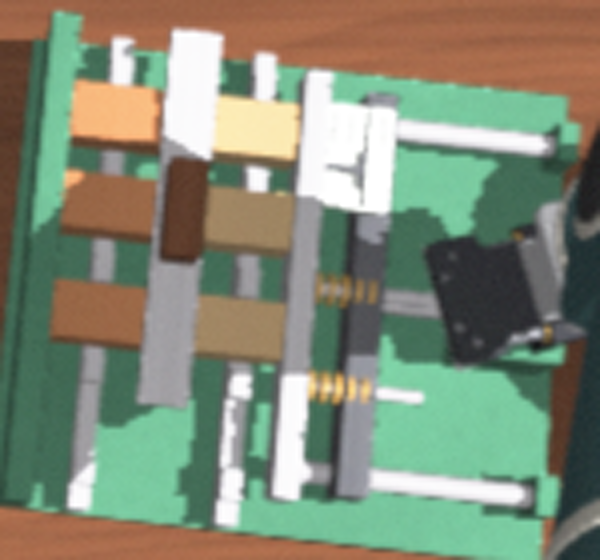

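The top crop shows the billets between fence and jaw, the bar across all of them, and the pointer tip near (362,170) approaching the heavy line. I need a closer look at the scale.

Run:
```python
from h import *
t=grab_frame("top"); s=grab_frame("scene"); out=[]
for f in (t,s):
    u=proj(f,[*(P(93,-110)/1000),.075])[0].astype(int); print(u)
    out.append(cv2.resize(f["pixels"][u[1]-20:u[1]+20,u[0]-20:u[0]+20,::-1],(400,400),interpolation=cv2.INTER_CUBIC))
cv2.imwrite("pics/sc10.png",np.hstack(out))
```

```text
[437 219]
[230 301]
```

View pics/sc10.png

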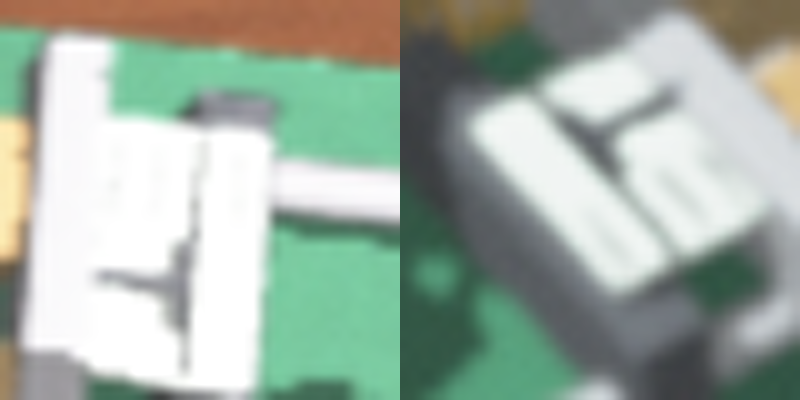

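The left half (top view) shows the pointer tip at about (180,285) and the heavy line at about (195,230), so the pointer is still short. I'll work out the gap with each at its own height.

```bash
cat >> h.py <<'E'
def scale(v=1):
    for n in ("top","scene"):
        f=grab_frame(n); C=cloud(f)*1000; g=cv2.cvtColor(f["pixels"],cv2.COLOR_RGB2GRAY).astype(np.float32)
        if n=="top":
            S=C.reshape(-1,3); D=S[:,:2]-O; X,Y=D@EX,D@EY; m=(abs(X-95)<12)&(Y<-115)&(Y>-135)&(S[:,2]>60)&(S[:,2]<90); zs=np.median(S[m,2]); print("scale z",zs.round(1))
        Ys=np.arange(-140,-84,.5)
        for z,Xs in ((zs,range(60,126,6)),(80,range(60,126,6))):
            for X in Xs:
                uv=proj(f,[[*(P(X,y)/1000),z/1000] for y in Ys]).astype(np.float32)
                p=cv2.remap(g,uv[None,:,0],uv[None,:,1],cv2.INTER_LINEAR)[0]
                w=np.clip(200-p,0,None)
                if v: print(n,round(float(z)),X,"dark Y:",Ys[w>25][[0,-1]] if (w>25).any() else "", "min",Ys[p.argmin()],int(p.min()), "cent",(w@Ys/w.sum()).round(1) if w.sum() else "")
E
python3 - <<'E'
from h import *
scale()
E
```

```text
scale z 76.6
top 77 60 dark Y: [-140.  -128.5] min -140.0 171 cent -133.1
top 77 66 dark Y: [-140. -103.] min -106.0 148 cent -124.0
top 77 72 dark Y: [-140.   -94.5] min -105.5 149 cent -114.4
top 77 78 dark Y: [-140. -103.] min -105.0 148 cent -124.3
top 77 84 dark Y: [-140.  -126.5] min -127.0 167 cent -130.9
top 77 90 dark Y: [-140.  -125.5] min -134.0 114 cent -133.6
top 77 96 dark Y:  min -136.0 180 cent -132.9
top 77 102 dark Y:  min -106.0 231 cent 
top 77 108 dark Y:  min -140.0 196 cent -139.4
top 77 114 dark Y: [-140. -127.] min -139.5 170 cent -126.6
top 77 120 dark Y: [-140.  -87.] min -104.5 127 cent -112.6
top 80 60 dark Y: [-140. -127.] min -140.0 171 cent -132.5
top 80 66 dark Y: [-140. -102.] min -105.0 148 cent -123.8
top 80 72 dark Y: [-140.   -91.5] min -102.5 148 cent -111.7
top 80 78 dark Y: [-140. -102.] min -104.5 148 cent -124.0
top 80 84 dark Y: [-140.  -125.5] min -126.0 167 cent -132.1
top 80 90 dark Y: [-140. -125.] min -133.5 109 cent -132.9
top 80 96 dark Y:  min -125.0 200 cent 
top 80 102 dark Y:  min -106.5 235 cent 
top 80 108 dark Y:  min -139.0 1
[... 786 characters left out ...]
 min -137.5 91 cent -113.8
scene 80 60 dark Y: [-140. -126.] min -139.0 60 cent -133.6
scene 80 66 dark Y: [-140.  -103.5] min -140.0 63 cent -129.9
scene 80 72 dark Y: [-140. -100.] min -140.0 68 cent -124.2
scene 80 78 dark Y: [-140.   -84.5] min -140.0 81 cent -119.4
scene 80 84 dark Y: [-140.  -102.5] min -140.0 87 cent -127.2
scene 80 90 dark Y: [-140.  -105.5] min -138.5 91 cent -131.5
scene 80 96 dark Y: [-140. -126.] min -137.0 90 cent -133.7
scene 80 102 dark Y: [-140. -126.] min -138.0 91 cent -133.8
scene 80 108 dark Y: [-140. -126.] min -137.0 90 cent -134.0
scene 80 114 dark Y: [-140. -126.] min -137.5 92 cent -133.9
scene 80 120 dark Y: [-140.   -86.5] min -139.0 90 cent -119.4
```

The numbers alone are ambiguous. I'll turn a little further, then let go and bring the wrist camera over the scale.

```bash
python3 -m creep '[{"slide":[0,0,0],"roll":-8},{"slide":[0,0,0],"roll":-8},{"slide":[0,0,0],"roll":0},{"slide":[0,0,0],"roll":0}]'
python3 -m creep '[{"slide":[0,0,0],"roll":0},{"slide":[0,0,0],"roll":0},{"slide":[0,0,0],"roll":0},{"slide":[0,0,3],"roll":0},{"slide":[0,0,3],"roll":0},{"slide":[0.9,0.63,0],"roll":8.2},{"slide":[0.9,0.63,0],"roll":8.2},{"slide":[0.9,0.63,0],"roll":8.2},{"slide":[0.9,0.63,0],"roll":8.2},{"slide":[0.9,0.63,0],"roll":8.2},{"slide":[0.9,0.63,0],"roll":8.2},{"slide":[0.9,0.63,0],"roll":8.2},{"slide":[0.9,0.63,0],"roll":8.2},{"slide":[0.9,0.63,0],"roll":8.2},{"slide":[0.9,0.63,0],"roll":8.2},{"slide":[0.9,0.63,0],"roll":8.2},{"slide":[0,0,0],"roll":0},{"slide":[0,0,0],"roll":0},{"slide":[0,0,0],"roll":0}]' -0.2
python3 - <<'E'
from h import *
delta(489.8,-382.5,93,86)
f=grab_frame("wrist"); np.savez("pics/w11.npz",**f)
R=cv2.Rodrigues(f["rvec"])[0]; K=f["mtx"]
def pf(p):
    c=R@np.array(p)+f["tvec"].ravel(); r=np.hypot(c[0],c[1]); th=np.arctan2(r,c[2]); return K[:2,2]+K[0,0]*th*c[:2]/r
print("cam",(-R.T@f["tvec"].ravel()).round(3),R[2].round(2),K[0,0])
for y in (-105,-125): print(y,pf([*(P(93,y)/1000),.077]))
u=pf([*(P(85,-105)/1000),.08]).astype(int)
a=f["pixels"][max(u[1]-60,0):u[1]+60,max(u[0]-70,0):u[0]+70,::-1]; print(u)
cv2.imwrite("pics/w11.png",cv2.resize(a,None,fx=5,fy=5,interpolation=cv2.INTER_CUBIC))
E
```

```text
time_s: 43.8
position: [0.4873, -0.3817, 0.0939]
eef_rot: [0.999, -0.032, -0.002, -0.001]
ft_force: [-20.1, 8.9, 20.0]
width: 0.166
grip_force: 35.0
time_s: 45.7
position: [0.5881, -0.3137, 0.1534]
eef_rot: [0.73, 0.684, -0.0, -0.0]
ft_force: [-0.4, -0.1, 0.4]
width: 0.398
grip_force: 0.0
delta cm [-9.83 -6.88 -6.04] roll 89.7 t 45.7 j7 0.12
cam [ 0.593 -0.238  0.333] [-0.02 -0.26 -0.96] 371.64829954431775
-105 [325.23034697 215.19826737]
-125 [323.10739708 242.26565955]
[313 215]
```

View pics/w11.png

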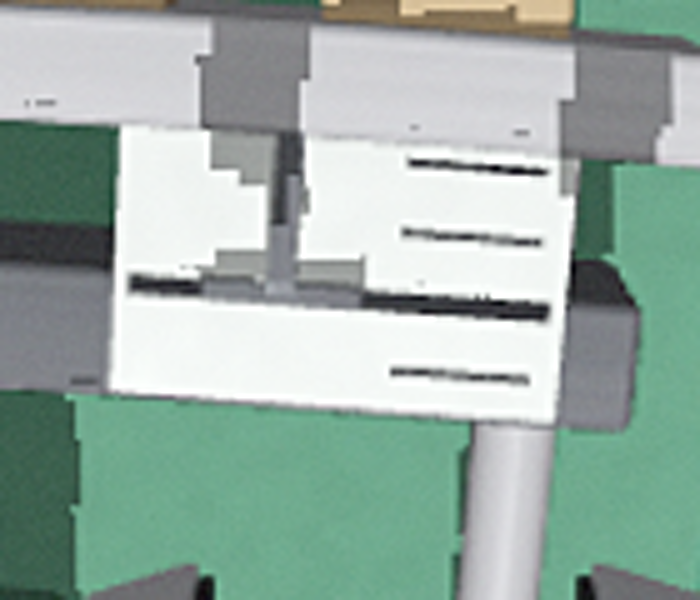

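The wrist crop shows the pointer's cross tip at about (283,288), lying on the heavy line, whose centre is at about y=293 there. The pointer is within roughly 1 mm. To see which part of the tip is the reference, I'll compare it with the rest position in earlier frames.

Run:
```python
import cv2,numpy as np
a=cv2.imread("pics/w5.png")[260:350,120:220]; b=cv2.imread("pics/w6.png")[245:325,345:425]
cv2.imwrite("pics/rest.png",np.hstack([cv2.resize(a,(400,360),interpolation=cv2.INTER_CUBIC),cv2.resize(b,(360,360),interpolation=cv2.INTER_CUBIC)]))
```

```text
(no output)
```

View pics/rest.png

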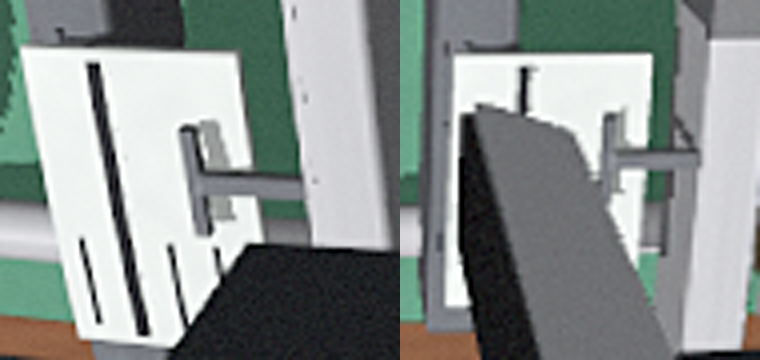

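At rest the centre of the cross sits on the 0 line once parallax is allowed for, so the pointer is about 1.2 mm short. I'll regrip and turn about 13° more.

```bash
python3 -m creep '[{"slide":[-0.91,-0.62,0],"roll":8.18},{"slide":[-0.91,-0.62,0],"roll":8.18},{"slide":[-0.91,-0.62,0],"roll":8.18},{"slide":[-0.91,-0.62,0],"roll":8.18},{"slide":[-0.91,-0.62,0],"roll":8.18},{"slide":[-0.91,-0.62,0],"roll":8.18},{"slide":[-0.91,-0.62,0],"roll":8.18},{"slide":[-0.91,-0.62,0],"roll":8.18},{"slide":[-0.91,-0.62,0],"roll":8.18},{"slide":[-0.91,-0.62,0],"roll":8.18},{"slide":[-0.91,-0.62,0],"roll":8.18},{"slide":[0,0,0],"roll":0},{"slide":[0,0,-3],"roll":0},{"slide":[0,0,-2],"roll":0},{"slide":[0,0,-0.9],"roll":0},{"slide":[0,0,0],"roll":0},{"slide":[0,0,0],"roll":0}]'
python3 -m creep '[{"slide":[0,0,0],"roll":0},{"slide":[0,0,0],"roll":0},{"slide":[0,0,0],"roll":0},{"slide":[0,0,0],"roll":0},{"slide":[0,0,0],"roll":0}]' -1 30
python3 -m creep '[{"slide":[0,0,0],"roll":-6.5},{"slide":[0,0,0],"roll":-6.5},{"slide":[0,0,0],"roll":0},{"slide":[0,0,0],"roll":0}]'
python3 - <<'E'
from h import *
delta(488,-382,93,86.3-13)
E
```

```text
time_s: 47.45
position: [0.4891, -0.3812, 0.0953]
eef_rot: [0.031, 1.0, -0.0, 0.0]
ft_force: [-0.0, 0.8, 0.5]
width: 0.399
grip_force: 0.0
time_s: 47.95
position: [0.4887, -0.3817, 0.0949]
eef_rot: [0.031, 1.0, -0.0, 0.0]
ft_force: [-0.4, -0.9, 6.8]
width: 0.164
grip_force: 30.0
time_s: 48.35
position: [0.4887, -0.3817, 0.0949]
eef_rot: [0.142, 0.99, -0.0, 0.0]
ft_force: [-0.9, -2.2, 6.9]
width: 0.168
grip_force: 30.0
delta cm [-0.07 -0.03 -0.19] roll -0.4 t 48.4 j7 1.46
```

```bash
python3 -m creep '[{"slide":[0,0,0],"roll":0},{"slide":[0,0,0],"roll":0},{"slide":[0,0,0],"roll":0},{"slide":[0,0,3],"roll":0},{"slide":[0,0,2.9],"roll":0},{"slide":[1,0.68,0],"roll":-7.7},{"slide":[1,0.68,0],"roll":-7.7},{"slide":[1,0.68,0],"roll":-7.7},{"slide":[1,0.68,0],"roll":-7.7},{"slide":[1,0.68,0],"roll":-7.7},{"slide":[1,0.68,0],"roll":-7.7},{"slide":[1,0.68,0],"roll":-7.7},{"slide":[1,0.68,0],"roll":-7.7},{"slide":[1,0.68,0],"roll":-7.7},{"slide":[1,0.68,0],"roll":-7.7},{"slide":[0,0,0],"roll":0},{"slide":[0,0,0],"roll":0},{"slide":[0,0,0],"roll":0}]' -0.2
cat > m.py <<'E'
from h import *
def meas(f):
    R=cv2.Rodrigues(f["rvec"])[0]; K=f["mtx"]; g=cv2.cvtColor(f["pixels"],cv2.COLOR_RGB2GRAY).astype(np.float32)
    def pf(p,z):
        c=np.c_[p/1000,np.full(len(p),z/1000)]@R.T+f["tvec"].ravel(); r=np.hypot(c[:,0],c[:,1]); th=np.arctan2(r,c[:,2]); return (K[:2,2]+K[0,0]*(th/r)[:,None]*c[:,:2]).astype(np.float32)
    Ys=np.arange(-125,-88,.25)
    for z in (76.6,80):
        for X in range(62,122,4):
            u=pf(np.array([P(X,y) for y in Ys]),z); p=cv2.remap(g,u[None,:,0],u[None,:,1],cv2.INTER_LINEAR)[0]
            d=p<120; k=p.argmin(); i=j=k
            thr=(p.min()+p.max())/2
            while i>0 and p[i-1]<thr: i-=1
            while j<len(p)-1 and p[j+1]<thr: j+=1
            print(z,X,int(p.min()),(Ys[i],Ys[j]),end=" | ")
        print()
E
python3 - <<'E'
from m import *
print("before"); meas(dict(np.load("pics/w11.npz")))
f=grab_frame("wrist"); np.savez("pics/w12.npz",**f); print("after"); meas(f)
E
```

```text
time_s: 50.15
position: [0.5879, -0.3139, 0.1532]
eef_rot: [0.727, 0.686, -0.0, -0.0]
ft_force: [0.1, -0.2, -0.3]
width: 0.4
grip_force: 0.0
before
76.6 62 54 (np.float64(-106.25), np.float64(-104.0)) | 76.6 66 106 (np.float64(-106.5), np.float64(-99.5)) | 76.6 70 104 (np.float64(-106.5), np.float64(-99.25)) | 76.6 74 72 (np.float64(-106.25), np.float64(-88.25)) | 76.6 78 105 (np.float64(-106.75), np.float64(-100.25)) | 76.6 82 106 (np.float64(-106.75), np.float64(-99.75)) | 76.6 86 68 (np.float64(-106.5), np.float64(-103.5)) | 76.6 90 50 (np.float64(-106.25), np.float64(-104.0)) | 76.6 94 35 (np.float64(-106.5), np.float64(-103.75)) | 76.6 98 41 (np.float64(-106.25), np.float64(-103.75)) | 76.6 102 48 (np.float64(-106.5), np.float64(-103.5)) | 76.6 106 41 (np.float64(-106.5), np.float64(-103.75)) | 76.6 110 47 (np.float64(-106.25), np.float64(-103.75)) | 76.6 114 142 (np.float64(-125.0), np.float64(-121.25)) | 76.6 118 44 (np.float64(-103.75), np.float64(-88.25)) | 
80 62 47 (np.float64(-105.5), np.float64(-103.25)) | 80 66 106 (np.float64(-105.75), np.float64(-98.75)) | 80 70 105 (
[... 1619 characters left out ...]
101.25)) | 80 70 57 (np.float64(-105.25), np.float64(-101.5)) | 80 74 59 (np.float64(-103.0), np.float64(-88.25)) | 80 78 72 (np.float64(-105.5), np.float64(-99.75)) | 80 82 47 (np.float64(-105.5), np.float64(-101.25)) | 80 86 53 (np.float64(-104.5), np.float64(-102.25)) | 80 90 51 (np.float64(-104.5), np.float64(-102.25)) | 80 94 54 (np.float64(-104.5), np.float64(-102.0)) | 80 98 34 (np.float64(-104.5), np.float64(-102.25)) | 80 102 56 (np.float64(-104.5), np.float64(-102.0)) | 80 106 48 (np.float64(-104.75), np.float64(-102.25)) | 80 110 40 (np.float64(-104.75), np.float64(-102.0)) | 80 114 138 (np.float64(-125.0), np.float64(-119.0)) | 80 118 48 (np.float64(-102.0), np.float64(-88.25)) |
```

The pointer is now on the heavy line to within about 0.5 mm. Next I'll move clear and check the whole scene.

```bash
python3 -m creep '[{"slide":[0,0,4],"roll":0},{"slide":[0,0,4],"roll":0},{"slide":[0,0,4],"roll":0},{"slide":[-1.5,4,0],"roll":0},{"slide":[-1.5,4,0],"roll":0},{"slide":[-1.5,4,0],"roll":0},{"slide":[-1.5,4,0],"roll":0},{"slide":[-1.5,4,0],"roll":0},{"slide":[-1.5,4,0],"roll":0},{"slide":[-1.5,4,0],"roll":0},{"slide":[-1.5,4,0],"roll":0},{"slide":[-1.5,4,0],"roll":0},{"slide":[-1.5,4,0],"roll":0},{"slide":[-1.5,4,0],"roll":0},{"slide":[-1.5,4,0],"roll":0},{"slide":[-1,4,0],"roll":0},{"slide":[-1,4,0],"roll":0},{"slide":[0,0,0],"roll":0},{"slide":[0,0,0],"roll":0},{"slide":[0,0,0],"roll":0}]'
python3 - <<'E'
from h import *
f=grab_frame("top"); C=cloud(f)
for b in blobs(f,C,.068,.079,(358,180,425,300)): print("bil",b[2],b[3],L(b[2]))
for b in blobs(f,C,.080,.092,(355,180,440,300),minpx=100): print("bar/jaw",b[2],b[3],L(b[2]))
jaw()
for n,k,bx in (("mug",(.08,.1),(310,130,362,180)),("bottle",(.1,.18),(180,150,225,200)),("offcut",(.018,.035),(130,285,222,378))):
    print(n,[(b[2],b[3]) for b in blobs(f,C,*k,bx,minpx=100)])
f=grab_frame("scene"); C=cloud(f)
print([(b[2],b[3]) for b in blobs(f,C,.13,.18,(400,180,440,245),minpx=20)],[(b[2],b[3]) for b in blobs(f,C,.08,.1,(335,265,385,320),minpx=50)])
E
```

```text
time_s: 52.2
position: [0.389, 0.2455, 0.2733]
eef_rot: [0.728, 0.685, -0.0, 0.0]
ft_force: [0.1, 0.1, 0.6]
width: 0.397
grip_force: 0.0
bil [ 611.8 -144.2   55.4   35.7   82.2] 76.0 [92.5 46.6]
bil [ 599.3 -230.1   55.7   37.3   81.1] 76.0 [ 91.9 -40.3]
bil [ 554.9 -135.2   58.8   38.    80.5] 76.2 [34.9 47.6]
bil [ 544.  -222.3   51.8   35.5   80.7] 76.1 [ 36.1 -40.1]
bil [ 489.7 -127.7   53.3   34.6   83.3] 76.2 [-30.7  46.1]
bil [ 478.  -212.4   54.9   35.    81.7] 75.9 [-30.7 -39.4]
bar/jaw [ 570.3 -101.5  207.8   19.1   -7.6] 83.3 [45.5 83.1]
bar/jaw [ 544.9 -177.6  229.7   36.3   -6.8] 86.7 [30.8  4.3]
bar/jaw [ 514.6 -254.4  236.4   25.7   -8.6] 83.6 [ 11.3 -76. ]
jaw face y -53.6 mid -72.4 n 371 carriage mid -112.8 577
mug [(array([766.7, -63.3,  80.6,  76.8,  -1.7]), np.float64(88.7))]
bottle [(array([713.3, 275.9,  57. ,  49.7, -61. ]), np.float64(117.7))]
offcut []
[(array([720.4, 274.5,  28.5,  25.7,  82.1]), np.float64(154.2))] [(array([771.6, -65.8,  80.5,  77.7, -74.2]), np.float64(87.0)), (array([ 806.6, -158.8,   37.1,   31.9,   41. ]), np.float64(89.0))]
```

```bash
python3 -c "
from cell import sign_off
print(sign_off())"
```

```text
the job is handed in; nothing more can be done
None
```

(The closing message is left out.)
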